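Roll a tray of guitar bridges into the bolted dust booth

ROBOT

A 7-joint arm with a two-finger parallel gripper is mounted at the origin on the work surface. World frame = base frame: x ahead of the robot, y to its left, z up, the work surface at z = 0. Lengths are in m, angles in rad, forces in N, time in s.
With the tool pointing down it reaches from about 0.35 to 0.9 m from the base axis. Payload 19.9 kg.
Tool frame: the origin (TCP) lies at the very end of the fingers, on their centre line; the grasp point (between the pads) lies grasp_offset behind it (grasp_offset is the distance from the TCP to the grasp point, in m); z points along the fingers, y is the line along which they close (so a half turn about z gives the same grasp; the last joint's range is limited). The gripper opens to 85 mm and grips with 20 to 120 N. Pads are 22 mm wide; open, the fingers measure 114 mm over their backs; the gripper's body (76 mm by 85 mm) begins 54 mm behind the grasp point. The pads swing forward as they close: fully open they stand 13 mm farther back than shut.
Start: joints at [1.123, 0.417, -0.01, 1.614, 0.005, 1.111, -0.053], TCP at [0.247, -0.574, 0.231] pointing down, gripper open.
Joint ranges: [-2.81, 2.81], [-0.39, 2.02], [-1.27, 1.25], [0.06, 2.57], [-1.19, 4.33], [0.19, 2], [-2.82, 2.82]. Speed limits (rad/s): [1.89, 1.89, 2.39, 2.39, 3.01, 3.01, 3.01].

INTERFACE

Orientations are given as a 3x3 rotation matrix whose columns are the frame's x, y, z axes.
In Python, from bench import * gives the robot as it stands. The module is installed in compiled form; this text tells all that it offers.
- The arm moves only by the tool servo_tool, never from a script. Its argument "commands" is one flat list of numbers, 7 for each row, row after row: the shift along the tool's x, y, z in m, then the turn, a rotation vector about the tool's x, y, z in degrees, then the finger opening in m, from 0 to 0.0854. A call has exactly 10 rows; each row shifts and turns the commanded pose from where the row before left it, along the tool's axes as they then stand; what a row does not reach is not made up. A row lasts 1/12 s, in which the tool goes at most 41.7 mm and 7.16 degrees, less where a joint would pass 70% of its speed; a pose out of reach is approached as far as the arm can. A call with a gripper value outside its range is refused whole. The fingers move at their own pace and stop on an object; "grip_force" is the grip in N (left out, the last holds). Time passes only in rows, so rows that do not move let the fingers close, or fill a call up. It gives the time, the measured TCP pose, the force, the opening and the grip force at its end, in the units of the state.
- observe(): the state, without advancing time (a new reading comes with each control period).
- capture(name): name is "scene" or "top" or "wrist"; returns a dict with "pixels" (420x560x3 uint8, red, green, blue), "fovy" (degrees; the focal length in pixels is half the picture's height over the tangent of half this angle, whatever the lens; pixels are square), "cx", "cy" (the principal point, pixels), "world_to_cam" (4x4, takes a point from world to camera coordinates); the wrist camera has in their place "T_tool_cam" (4x4, takes a point from camera to tool coordinates, whose origin is the TCP and whose axes are the flange's). Camera axes: x right, y down, z forward; pixel columns grow to the right and rows downward; lengths in m; the calibration is good to about 2 mm. A picture is of the moment at which its call begins: read the wrist's pose just before it. There is no depth.
- job_done(): hands the job in; it is judged then, once.
The state is a dict: "time_s": time; "q": joint angles; "joint_vel": joint speeds; "joint_efforts": joint torques, N m; "eef_pos": TCP position; "orientation": TCP orientation; "contact_force": force on the tool from outside, world axes, zero at the start; "wrist_torque": the same for the moment, N m; "width": finger opening in m; "grip_force": force on a finger pad.
Only numpy, scipy, OpenCV 4.12 (cv2) and the standard library are available. Lean on these libraries where they do the work, as an engineer would, in place of code of your own. Each camera call takes 0.05 s, during which the arm holds its last target. There are 200 camera calls.

TASK

First lay every wooden guitar bridge from the bench flat inside the blue tray, where it stands on the rollers outside the booth. Then pull up the brass bolt of the red leaf, swing both leaves wide open (about square to the front), and roll the tray, without lifting it, along the rollers into the booth until it is fully home against the black stop. Finally shut both leaves and push the bolt fully down again; leave the sanding block, glue bottle and mug alone.

Things in the scene. Friction and masses are not known exactly. Their poses are not given: they have to be found in the camera images.
- station: Fixed station: free-turning aluminium rollers between two green guides lead into a plywood dust booth without a roof. Origin on the bench, midway between the two door hinges; z up, +y along the rollers from booth to infeed end, x across. Roller tops 60 mm above the bench; guides 202 mm apart inside, 78 mm high, y -0.195 to 0.335; the infeed end plate at y = 0.338 is 66 mm high.
- bay_stop (a point): Middle of the face of the black rubber stop at the far end of the booth, station frame (0, -0.165, 0.080), same axes. The tray (145 mm long) is fully home when it touches it, its centre then 72.5 mm away in +y. Booth side walls (station x = +-0.122) and back wall (y = -0.19) are 180 mm high; the doors shut at y = 0 above a steel sill, between hinge posts 182 mm high.
- passive_leaf (a joint): Angle of the red passive leaf, hinged on the -x side: 0 shut, up to 1.75 as it swings out to +y over the rollers; 1.57 is square to the front. At angle t its panel runs from the hinge along (cos t, sin t) in the station frame. Panel 108 mm wide, 12 mm thick, from 82 to 180 mm high. Stiff hinge (0.05 N m): it stays where left. Cannot open while the bolt is down.
- passive_leaf_hinge (a point): Hinge axis of the red leaf (vertical), at the height of the panel's top edge; station frame (-0.110, 0, 0.180). Turns with the leaf, its x pointing along the panel.
- passive_leaf_free_edge (a point): Free end of the red leaf's top edge, 108 mm from its hinge.
- active_leaf (a joint): Angle of the white active leaf, hinged on the +x side: 0 shut, up to 1.75 as it swings out to +y; may start ajar. At angle t its panel runs from the hinge along (-cos t, sin t) in the station frame. Size and hinge as the red leaf. A dark upright bar handle (10 mm thick, 102 to 152 mm high, 30 mm before the panel) is 86 mm from the hinge; the panel's top edge can be pinched too.
- active_leaf_hinge (a point): Hinge axis of the white leaf (vertical), at the height of the panel's top edge; station frame (0.110, 0, 0.180). Turns with the leaf, its x pointing from the panel's free edge to the hinge.
- active_leaf_free_edge (a point): Free end of the white leaf's top edge, 108 mm from its hinge.
- bolt (a joint): Lift of the brass flush bolt of the red leaf in m: 0 fully down, 0.026 fully withdrawn. Friction (3 N) holds it at any height. Its 8 mm rod runs down through the leaf behind the lip of the steel sill; it clears the lip from about 0.014 up, and can go down again only with the leaf shut (within about 0.03 rad).
- bolt_knob (a point): Centre of the bolt's round brass knob, 18 mm across and 16 mm tall, straight above the red leaf's top edge, 85 mm from the hinge; 20 mm above the top edge (200 mm over the bench) when the bolt is down.
- tray: Blue open tray, 196 (x) x 145 (y) x 42 mm, walls and floor 5 mm, 0.3 to 0.6 kg, standing on the rollers near the infeed end with 3 mm play to each guide. Origin at the centre of its underside; its y runs along the rollers like the station's. It rolls at a push of 1 to 2 N.
- bridge_a: Wooden guitar bridge, dark: 110 x 30 mm, 9 mm thick at the wings and 16 mm over the middle 62 mm, 60 g, lying on the bench at the left or right of the station. Origin at the centre of its underside, x along its length, z up out of its top. May be absent (None from the start).
- bridge_b: Wooden guitar bridge, mid-brown: 110 x 30 mm, 9 mm thick at the wings and 16 mm over the middle 62 mm, 60 g, lying on the bench at the left or right of the station. Origin at the centre of its underside, x along its length, z up out of its top. May be absent (None from the start).
- bridge_c: Wooden guitar bridge, dark: 110 x 30 mm, 9 mm thick at the wings and 16 mm over the middle 62 mm, 60 g, lying on the bench at the left or right of the station. Origin at the centre of its underside, x along its length, z up out of its top. May be absent (None from the start).
- bridge_d: Wooden guitar bridge, mid-brown: 110 x 30 mm, 9 mm thick at the wings and 16 mm over the middle 62 mm, 60 g, lying on the bench at the left or right of the station. Origin at the centre of its underside, x along its length, z up out of its top. May be absent (None from the start).
- sanding_block: Bystander: yellow sanding block with a cork sole, 100 x 60 x 37 mm. Origin at the centre of its underside. Leave it alone.
- glue_bottle: Bystander: white glue bottle, orange cap, 54 mm across, 130 mm tall. Origin at the centre of its underside. Leave it alone.
- brush_mug: Bystander: blue mug, 72 mm across, 85 mm tall. Origin at the centre of its underside. Leave it alone.
Not all that is in view belongs to the job. What is shaped like the bridge_b but green is not meant. What is shaped like the bridge_d but pink is not meant.

How it is judged:
By the outcome, as a careful person would: the job done as asked, in the order asked, and still so for the second after the job is handed in, with the robot touching nothing.
Of bridge_a, bridge_b, bridge_c, bridge_d only 2 to 3 are there at a start; the rules pass over those that are not, and their reading is None.
At some moment in a run one of bridge_a, bridge_b, bridge_c, bridge_d may be knocked a few centimetres aside while the robot is not near it.
Once in a run the grip may slacken for a moment while it holds something.
It also fails if it takes over 208 s, if anything falls off the work surface, if the arm or the gripper's body presses on something with over 40 N, if the wrist force passes 120 N, or if a joint passes its speed limit or range.

## Working session

There is one attempt and no reset: what is moved stays moved. The work goes in short steps, Python scripts to look and compute and a tool call to move; the robot and the scene stay as the last step left them, time stands still between calls to the robot, and variables do not carry over. Pictures are saved under pics/ and viewed, at most 14 in all, crops included, and the job is handed in when it is done.

Besides the shell and the picture viewer there is one more tool, called after "Call:" as a command line: name --argument value ..., lists and objects as JSON in quotes. servo_tool: Moves the arm, as the interface text tells. Its arguments: {"type":"object","properties":{"commands":{"type":"array","items":{"type":"number"}},"grip_force":{"type":"number"}},"required":["commands"]}

```bash
mkdir -p pics; ls; cat > h.py <<'E'
from bench import *
import numpy as np, cv2
def snap(n,f):
    c=capture(n); cv2.imwrite('pics/'+f,c['pixels'][:,:,::-1]); return c
E
python3 - <<'E'
from h import *
import pickle
s=observe(); print(s)
for n in('scene','top'):
    c=snap(n,n+'0.png'); pickle.dump(c,open(n+'0.pkl','wb')); print(n,c['fovy'],c['cx'],c['cy'],np.round(c['world_to_cam'],3).tolist())
E
```

```text
pics
{'time_s': 0.0, 'q': array([ 1.12249969,  0.41798004, -0.01031253,  1.61419204,  0.00470923,
        1.11070801, -0.05299145]), 'joint_vel': array([ 0.00053654,  0.00024734, -0.00086621,  0.0003626 , -0.00190308,
       -0.00124773,  0.00010338]), 'joint_efforts': array([-4.72985503e-04, -8.64462590e+01,  6.78207446e-01, -4.34916008e+01,
        1.89801090e-02,  7.29155683e-03, -6.07372090e-05]), 'eef_pos': array([ 0.2471431 , -0.57366757,  0.23064894]), 'orientation': array([[ 9.18381236e-01,  3.95696296e-01, -5.88382366e-04],
       [ 3.95696721e-01, -9.18380561e-01,  1.11841289e-03],
       [-9.78070881e-05, -1.25995039e-03, -9.99999201e-01]]), 'contact_force': array([-0.52655559, -0.07692964, -0.87043256]), 'wrist_torque': array([ 0.02238957, -0.03349614, -0.02463361]), 'grip_force': 0.0, 'width': 0.08514909671523425}
scene 54.37780352106698 279.20368808467913 207.87952872981597 [[0.523, 0.852, -0.008, -0.245], [0.699, -0.434, -0.568, -0.254], [-0.487, 0.292, -0.823, 1.536], [0.0, 0.0, 0.0, 1.0]]
top 45.93260829048772 270.003613396115 207.43057343606816 [[-0.013, -1.0, -0.004, -0.007], [-0.997, 0.014, -0.08, 0.527], [0.08, 0.003, -0.997, 1.482], [0.0, 0.0, 0.0, 1.0]]
```

View pics/top0.png

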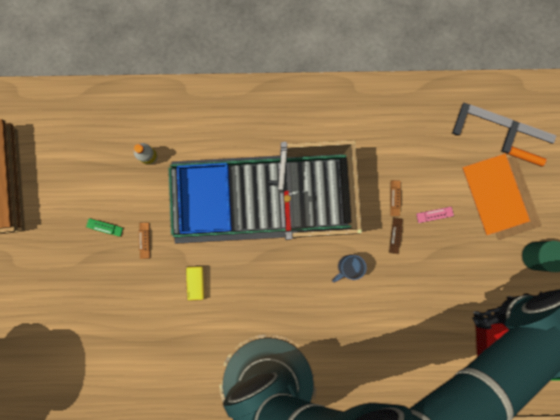

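View pics/scene0.png

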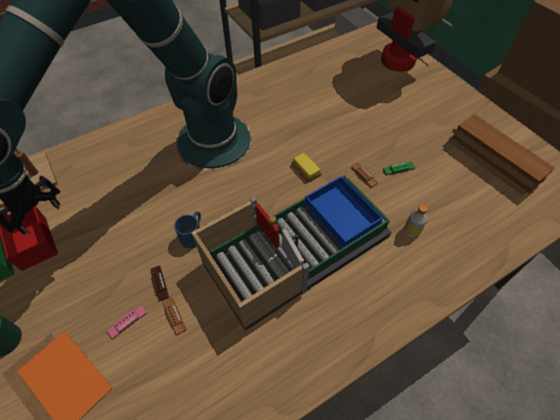

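The top view shows three wooden bridges: mid-brown at (145,240), mid-brown at (396,197) and dark at (396,235). The green one at (105,227) and the pink one at (434,214) are decoys. The tray is at (204,198), and the red leaf is near the robot with the white leaf ajar. I'll confirm this in an enlarged crop.

```bash
cat >> h.py <<'E'
import pickle
def px2w(c,u,v,z):
    f=210/np.tan(np.radians(c['fovy'])/2); T=np.linalg.inv(c['world_to_cam'])
    d=T[:3,:3]@np.array([(u-c['cx'])/f,(v-c['cy'])/f,1]); o=T[:3,3]
    return o+d*(z-o[2])/d[2]
def w2px(c,p):
    f=210/np.tan(np.radians(c['fovy'])/2); q=c['world_to_cam']@np.append(p,1)
    return q[:2]/q[2]*f+[c['cx'],c['cy']]
E
python3 - <<'E'
from h import *
import bench; print([n for n in dir(bench) if not n.startswith('__')], getattr(bench,'grasp_offset',None))
im=cv2.imread('pics/top0.png')
cv2.imwrite('pics/crop1.png',cv2.resize(im[140:250,160:370],None,fx=3.8,fy=3.8,interpolation=cv2.INTER_CUBIC))
cr=[im[205:265,80:170],im[175:265,370:460]]
cr=[cv2.resize(x,None,fx=4.3,fy=4.3,interpolation=cv2.INTER_CUBIC) for x in cr]
H=max(x.shape[0] for x in cr); cv2.imwrite('pics/crop2.png',np.hstack([cv2.copyMakeBorder(x,0,H-x.shape[0],0,6,0) for x in cr]))
E
```

```text
['Unreachable', 'capture', 'grasp_offset', 'job_done', 'observe'] 0.0187
```

View pics/crop1.png

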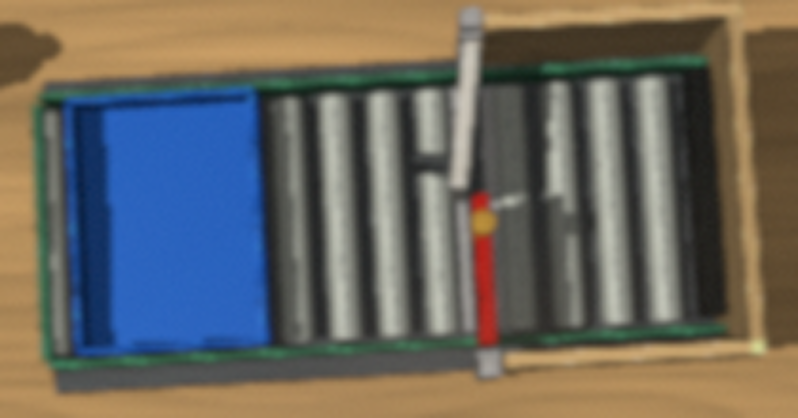

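View pics/crop2.png

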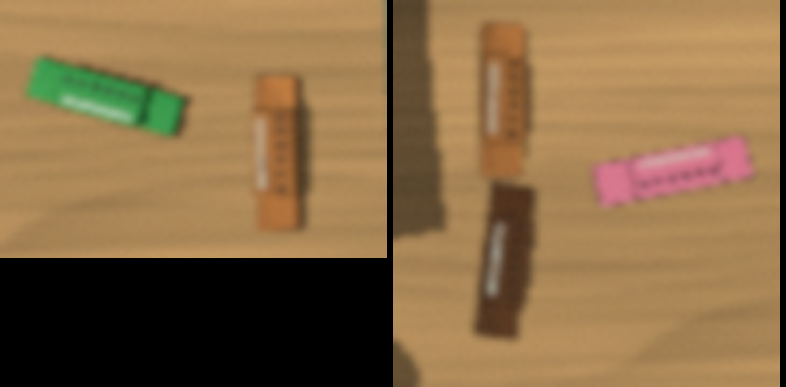

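```bash
python3 - <<'E'
from h import *
from scipy.optimize import least_squares
c=pickle.load(open('top0.pkl','rb'))
P=[((470,20),(.110,0,.182)),((488,363),(-.110,0,.182)),((483,222),(-.025,0,.206)),((44,96),(.101,.338,.078)),((50,358),(-.101,.338,.078))]
uv=np.array([[160+a/3.8,140+b/3.8] for (a,b),_ in P]); S=np.array([s for _,s in P])
def w(p): 
    C,s=np.cos(p[2]),np.sin(p[2]); return np.c_[p[0]+C*S[:,0]-s*S[:,1],p[1]+s*S[:,0]+C*S[:,1],S[:,2]]
r=least_squares(lambda p:(np.array([w2px(c,x) for x in w(p)])-uv).ravel(),[.55,0,0]); print('station',r.x,r.fun.reshape(-1,2).round(1).tolist())
for n,(a,b),z in [('white free',(460,187),.18),('red free',(480,192),.18),('white hinge',(470,20),.182),('tray corners',(64,98),.102),('',(255,90),.102),('',(75,352),.102),('',(270,345),.102)]:
    print(n,px2w(c,160+a/3.8,140+b/3.8,z).round(4))
def seg(mask,roi):
    u0,v0,u1,v1=roi; m=mask[v0:v1,u0:u1].astype(np.uint8); k,l,st,ct=cv2.connectedComponentsWithStats(m); i=1+np.argmax(st[1:,4])
    ys,xs=np.where(l==i); p=np.array([px2w(c,x+u0,y+v0,.012)[:2] for x,y in zip(xs,ys)])
    (cx,cy),(w_,h_),a=cv2.minAreaRect((p*1e3).astype(np.float32)); V=np.linalg.eigh(np.cov(p.T))[1][:,1]
    print(roi,st[i,4],'mean',p.mean(0).round(4),'rect',cx,cy,w_,h_,a,'axis deg',np.degrees(np.arctan2(V[1],V[0])))
im=c['pixels'].astype(int); h=cv2.cvtColor(c['pixels'],cv2.COLOR_RGB2HSV).astype(int)
print(h[240,145],h[250,160],h[240,396],h[197,398],h[215,410])
np.set_printoptions(linewidth=250)
print(h[232,134:156,:].tolist())
E
```

```text
station [ 0.56049491 -0.06210526  0.03232636] [[1.6, 4.9], [0.8, -4.9], [0.8, 0.0], [-1.9, 0.1], [-1.5, -0.1]]
white free [ 0.5635 -0.0455  0.18  ]
red free [ 0.5597 -0.0597  0.18  ]
white hinge [ 0.6841 -0.0545  0.182 ]
tray corners [0.645  0.2532 0.102 ]
 [0.6491 0.1078 0.102 ]
 [0.4518 0.2446 0.102 ]
 [0.4551 0.0977 0.102 ]
[ 14 159 149] [ 17 125 176] [ 13 148  81] [ 14 165 133] [ 17 124 168]
[[17, 124, 171], [17, 124, 171], [17, 124, 171], [16, 128, 171], [16, 133, 171], [15, 128, 175], [14, 122, 178], [14, 133, 172], [14, 155, 163], [14, 161, 150], [14, 155, 135], [14, 156, 131], [14, 161, 139], [14, 165, 133], [14, 166, 109], [15, 142, 88], [17, 129, 89], [18, 125, 108], [17, 128, 140], [17, 126, 166], [17, 125, 173], [17, 125, 174]]
```

```bash
cat >> h.py <<'E'
ST=np.array([0.5605,-0.062]); YAW=0.028
def s2w(x,y):
    C,s=np.cos(YAW),np.sin(YAW); return ST+[C*x-s*y,s*x+C*y]
def go(target,yawdeg,o=None):
    """tool-down; yaw = angle of tool x in world. prints tool-frame shift & turn from the current pose"""
    o=o or observe(); R=o['orientation']; cur=np.degrees(np.arctan2(R[1,0],R[0,0]))
    y=np.radians(yawdeg); Rt=np.array([[np.cos(y),np.sin(y),0],[np.sin(y),-np.cos(y),0],[0,0,-1]])
    from scipy.spatial.transform import Rotation as Ro
    d=np.array(target)-o['eef_pos']
    print('shift_tool_now',(R.T@d*1e3).round(1),'in target frame',(Rt.T@d*1e3).round(1),'turn',Ro.from_matrix(R.T@Rt).as_rotvec(degrees=True).round(2),'yaw',cur.round(2))
E
python3 - <<'E'
from h import *
c=pickle.load(open('top0.pkl','rb'))
for n,q,o in [('B1',[(255,75),(299,75),(301,229),(259,230)],(80,205)),('B2',[(89,22),(132,22),(129,176),(88,176)],(370,175)),('B3',[(97,184),(143,187),(125,338),(81,335)],(370,175))]:
    w=np.array([px2w(c,o[0]+a/4.3-.4,o[1]+b/4.3-.4,.009)[:2] for a,b in q]); ax=(w[0]+w[1]-w[2]-w[3])/2
    print(n,w.mean(0).round(4),'len',np.linalg.norm(ax).round(4),'wid',np.linalg.norm(w[0]-w[1]).round(4),'deg',np.degrees(np.arctan2(ax[1],ax[0])).round(1))
    go([*w.mean(0),.15],np.degrees(np.arctan2(ax[1],ax[0])))
c=capture('wrist');print(c['fovy'],c['cx'],c['cy'],c['T_tool_cam'].round(3).tolist())
E
```

```text
B1 [0.4339 0.3696] len 0.1093 wid 0.0313 deg 1.5
shift_tool_now [ 544.8 -792.4   81.5] in target frame [ 211.5 -938.1   80.7] turn [-6.00e-02  2.00e-02  2.18e+01] yaw 23.31
B2 [ 0.553  -0.3971] len 0.1101 wid 0.0306 deg -2.7
shift_tool_now [350.7 -41.1  80.7] in target frame [ 297.2 -190.6   80.7] turn [-6.000e-02  2.000e-02  2.598e+01] yaw 23.31
B3 [ 0.4379 -0.3947] len 0.1076 wid 0.0326 deg -8.3
shift_tool_now [246.  -88.9  80.8] in target frame [ 162.7 -204.8   80.7] turn [-6.000e-02  2.000e-02  3.165e+01] yaw 23.31
71.7748860314069 279.1018805756007 210.6000233865106 [[0.001, -0.964, -0.264, 0.066], [1.0, 0.001, 0.0, -0.0], [-0.0, -0.264, 0.964, -0.141], [0.0, 0.0, 0.0, 1.0]]
```

Call:
servo_tool --commands '[0,0,0,0,0,6.33,0.085,0,0,0,0,0,6.33,0.085,0,0,0,0,0,6.33,0.085,0,0,0,0,0,6.33,0.085,0,0,0,0,0,6.33,0.085,0.022,-0.028,0.01,0,0,0,0.085,0.022,-0.028,0.01,0,0,0,0.085,0.022,-0.028,0.01,0,0,0,0.085,0.022,-0.028,0.01,0,0,0,0.085,0.022,-0.028,0.01,0,0,0,0.085]' --grip_force 40

```text
time_s: 0.98
eef_pos: [0.3774, -0.45, 0.1807]
orientation: [[0.989, -0.145, -0.0], [-0.145, -0.989, 0.0], [-0.0, -0.0, -1.0]]
contact_force: [0.2, -0.7, -0.0]
width: 0.085
grip_force: 0.0
```

Call:
servo_tool --commands '[0.0175,-0.0216,0.01,0,0,0,0.085,0.0175,-0.0216,0.01,0,0,0,0.085,0.0175,-0.0216,0.01,0,0,0,0.085,0,0,0,0,0,0,0.085,0,0,0,0,0,0,0.085,0,0,0,0,0,0,0.085,0,0,0,0,0,0,0.085,0,0,0,0,0,0,0.085,0,0,0,0,0,0,0.085,0,0,0,0,0,0,0.085]'

```text
time_s: 1.82
eef_pos: [0.4374, -0.3954, 0.1515]
orientation: [[0.989, -0.146, 0.0], [-0.146, -0.989, -0.0], [0.0, 0.0, -1.0]]
contact_force: [-0.7, -0.5, 0.2]
width: 0.0849
grip_force: 0.0
```

```bash
python3 - <<'E'
from h import *
go([.4379,-.3947,.001],-8.3); print(observe()['q'].round(2),observe()['eef_pos'],observe()['contact_force'])
snap('wrist','w1.png')
E
```

```text
shift_tool_now [  0.4  -0.8 150.5] in target frame [  0.4  -0.7 150.5] turn [ 0.01 -0.   -0.09] yaw -8.39
[ 0.68  0.44  0.01  1.78 -0.    0.92 -1.03] [ 0.43740447 -0.3953835   0.15145335] [-0.69860774 -0.46476449  0.19293452]
```

View pics/w1.png

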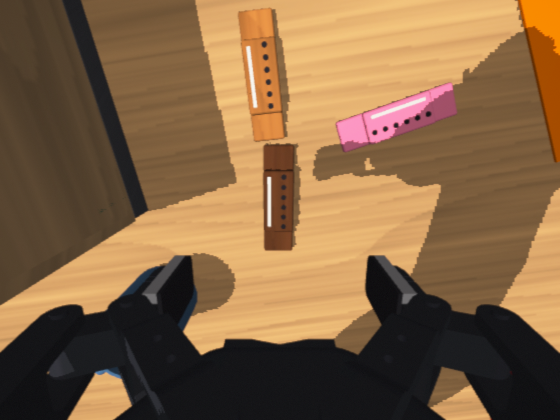

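Call:
servo_tool --commands '[0.003,0,0.035,0,0,0,0.085,0,0,0.035,0,0,0,0.085,0,0,0.035,0,0,0,0.085,0,0,0.03,0,0,0,0.085,0,0,0.015,0,0,0,0.085,0,0,0,0,0,0,0.02,0,0,0,0,0,0,0.02,0,0,0,0,0,0,0.02,0,0,0,0,0,0,0.02,0,0,0,0,0,0,0.02]' --grip_force 40

```text
time_s: 2.7
eef_pos: [0.4414, -0.396, 0.0029]
orientation: [[0.989, -0.145, 0.002], [-0.145, -0.989, -0.001], [0.002, 0.001, -1.0]]
contact_force: [-3.3, 2.4, 12.4]
width: 0.029
grip_force: 38.8
```

Call:
servo_tool --commands '[0,0,0,0,0,0,0.02,0,0,0,0,0,0,0.02,0,0,-0.01,0,0,0,0.02,0,0,-0.03,0,0,0,0.02,0,0,-0.04,0,0,0,0.02,0,0,-0.04,0,0,0,0.02,0,0,-0.04,0,0,0,0.02,0,0,-0.04,0,0,0,0.02,0,0,-0.04,0,0,0,0.02,0,0,-0.04,0,0,0,0.02]'

```text
time_s: 3.53
eef_pos: [0.4402, -0.395, 0.2849]
orientation: [[0.989, -0.145, 0.001], [-0.145, -0.989, -0.001], [0.001, 0.001, -1.0]]
contact_force: [-0.2, 0.4, -1.0]
width: 0.0291
grip_force: 40.0
```

```bash
python3 - <<'E'
from h import *
YAWD=np.degrees(YAW)
tc=np.array([px2w(pickle.load(open('top0.pkl','rb')),160+a/3.8,140+b/3.8,.102)[:2] for a,b in[(64,98),(255,90),(75,352),(270,345)]]).mean(0); print('tray c',tc)
C,s=np.cos(YAW),np.sin(YAW)
for x in(-.056,0,.056):
    p=tc+[C*x,s*x]; print(p.round(4)); go([*p,.27],YAWD-90); go([*p,.27],YAWD+90)
print(observe()['q'].round(2))
E
```

```text
tray c [0.55023535 0.17581459]
[0.4943 0.1742]
shift_tool_now [ -29.2 -571.    14.5] in target frame [-567.5  -69.9   14.9] turn [-2.000e-02 -1.000e-01  8.005e+01] yaw -8.34
shift_tool_now [ -29.2 -571.    14.5] in target frame [567.5  69.9  14.9] turn [ 1.000e-01 -2.000e-02 -9.995e+01] yaw -8.34
[0.5502 0.1758]
shift_tool_now [  26.  -580.7   14.5] in target frame [-567.5 -125.9   14.9] turn [-2.000e-02 -1.000e-01  8.005e+01] yaw -8.34
shift_tool_now [  26.  -580.7   14.5] in target frame [567.5 125.9  14.9] turn [ 1.000e-01 -2.000e-02 -9.995e+01] yaw -8.34
[0.6062 0.1774]
shift_tool_now [  81.2 -590.4   14.6] in target frame [-567.5 -181.9   14.9] turn [-2.000e-02 -1.000e-01  8.005e+01] yaw -8.34
shift_tool_now [  81.2 -590.4   14.6] in target frame [567.5 181.9  14.9] turn [ 1.000e-01 -2.000e-02 -9.995e+01] yaw -8.34
[ 0.67  0.31  0.01  1.64 -0.    1.19 -1.03]
```

Call:
servo_tool --commands '[-0.002,-0.038,0,0,0,0,0.02,-0.002,-0.038,0,0,0,0,0.02,-0.002,-0.038,0,0,0,0,0.02,-0.002,-0.038,0,0,0,0,0.02,-0.002,-0.038,0,0,0,0,0.02,-0.002,-0.038,0,0,0,0,0.02,-0.002,-0.038,0,0,0,0,0.02,-0.002,-0.038,0,0,0,0,0.02,-0.002,-0.038,0,0,0,0,0.02,-0.002,-0.038,0,0,0,0,0.02]'

```text
time_s: 4.37
eef_pos: [0.4756, -0.0147, 0.2827]
orientation: [[0.989, -0.145, 0.002], [-0.145, -0.989, -0.001], [0.002, 0.0, -1.0]]
contact_force: [1.7, 0.6, -0.2]
width: 0.0288
grip_force: 46.2
```

Call:
servo_tool --commands '[-0.002,-0.038,0,0,0,0,0.02,-0.002,-0.038,0,0,0,0,0.02,-0.002,-0.038,0,0,0,0,0.02,-0.002,-0.038,0,0,0,0,0.02,-0.001,-0.038,0,0,0,0,0.02,0,0,0,0,0,-7.14,0.02,0,0,0,0,0,-7.14,0.02,0,0,0,0,0,-7.14,0.02,0,0,0,0,0,-7.14,0.02,0,0,0,0,0,-7.14,0.02]'

```text
time_s: 5.2
eef_pos: [0.4945, 0.1727, 0.2824]
orientation: [[0.885, 0.465, 0.001], [0.465, -0.885, -0.001], [0.001, 0.001, -1.0]]
contact_force: [-0.3, -0.1, -0.5]
width: 0.0288
grip_force: 46.3
```

Call:
servo_tool --commands '[0,0,0,0,0,-7.14,0.02,0,0,0,0,0,-7.14,0.02,0,0,0,0,0,-7.14,0.02,0,0,0,0,0,-7.14,0.02,0,0,0,0,0,-7.14,0.02,0,0,0,0,0,-7.14,0.02,0,0,0,0,0,-7.14,0.02,0,0,0,0,0,-7.14,0.02,0,0,0,0,0,-7.14,0.02,0,0,0,0,0,0,0.02]'

```text
time_s: 6.03
eef_pos: [0.4946, 0.1726, 0.2823]
orientation: [[-0.035, 0.999, 0.001], [0.999, 0.035, -0.001], [-0.001, 0.001, -1.0]]
contact_force: [-0.2, -0.3, -0.9]
width: 0.029
grip_force: 46.3
```

```bash
cat >> h.py <<'E'
def wr2w(c,o,u,v,z):
    f=210/np.tan(np.radians(c['fovy'])/2); T=np.eye(4); T[:3,:3]=o['orientation']; T[:3,3]=o['eef_pos']; T=T@c['T_tool_cam']
    d=T[:3,:3]@np.array([(u-c['cx'])/f,(v-c['cy'])/f,1]); return T[:3,3]+d*(z-T[2,3])/d[2]
def wsnap(n):
    o=observe(); c=snap('wrist',n+'.png'); pickle.dump((c,o),open(n+'.pkl','wb')); return c,o
E
python3 - <<'E'
from h import *
go([.4943,.1742,.07],91.6); o=observe(); print(o['q'].round(2),o['width'],o['time_s']); wsnap('w2')
E
```

```text
shift_tool_now [  1.8  -0.5 212.3] in target frame [  1.6  -0.3 212.3] turn [0.07 0.04 0.4 ] yaw 92.0
[ 0.15  0.24 -0.64  1.79  0.15  1.17 -0.5 ] 0.028966192974260212 6.0333
```

View pics/w2.png

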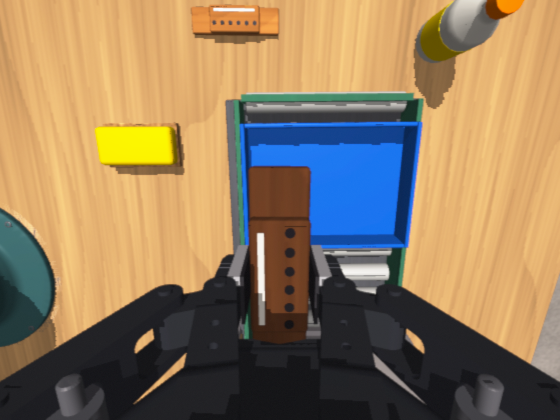

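The wrist view shows the held dark bridge at (280,240). The tray rim corners are at (244,124), (420,122), (409,246) and (244,248). I'll compute the tray pose from them.

```bash
python3 - <<'E'
from h import *
c,o=pickle.load(open('w2.pkl','rb'))
w=np.array([wr2w(c,o,u,v,.102)[:2] for u,v in[(244,124),(420,122),(409,246),(244,248)]]); print(w.round(4).tolist(),w.mean(0).round(4))
print('sizes',[np.linalg.norm(w[i]-w[i-1]).round(4) for i in range(4)],'yaw',np.degrees(np.arctan2(*(w[1]-w[0])[::-1])),np.degrees(np.arctan2(*(w[2]-w[3])[::-1])))
E
```

```text
[[0.4544, 0.245], [0.641, 0.2537], [0.6511, 0.1128], [0.4549, 0.1034]] [0.5503 0.1787]
sizes [np.float64(0.1417), np.float64(0.1868), np.float64(0.1413), np.float64(0.1964)] yaw 2.661832911168033 2.7462837214535933
```

Call:
servo_tool --commands '[0.004,0.003,0.03,0,0,0,0.02,0,0,0.04,0,0,0,0.02,0,0,0.04,0,0,0,0.02,0,0,0.04,0,0,0,0.02,0,0,0.03,0,0,0,0.02,0,0,0.015,0,0,0,0.02,0,0,0.008,0,0,0,0.02,0,0,0.008,0,0,0,0.02,0,0,0,0,0,0,0.02,0,0,0,0,0,0,0.02]'

```text
time_s: 6.92
eef_pos: [0.4982, 0.1771, 0.0712]
orientation: [[-0.027, 1.0, 0.001], [1.0, 0.027, 0.0], [0.0, 0.001, -1.0]]
contact_force: [-0.2, 0.4, 0.2]
width: 0.0291
grip_force: 46.3
```

Call:
servo_tool --commands '[0,0,0,0,0,0,0.04,0,0,0,0,0,0,0.04,0,0,0,0,0,0,0.04,0,0,-0.01,0,0,0,0.04,0,0,-0.03,0,0,0,0.04,0,0,-0.03,0,0,0,0.04,0,0,-0.04,0,0,0,0.085,0,0,-0.04,0,0,0,0.085,0,0,-0.04,0,0,0,0.085,0,0,-0.02,0,0,0,0.085]'

```text
time_s: 7.75
eef_pos: [0.4982, 0.1778, 0.2859]
orientation: [[-0.029, 1.0, 0.005], [1.0, 0.029, 0.001], [0.001, 0.005, -1.0]]
contact_force: [-0.5, 0.1, 0.2]
width: 0.0845
grip_force: 0.0
```

```bash
python3 - <<'E'
from h import *
go([.4339,.3696,.15],92); o=observe(); print(o['q'].round(2),o['width'],o['time_s'])
c=snap('top','t1.png'); im=cv2.imread('pics/t1.png')[130:270,80:470]; cv2.imwrite('pics/t1c.png',cv2.resize(im,None,fx=2,fy=2,interpolation=cv2.INTER_CUBIC))
E
```

```text
shift_tool_now [193.4 -59.4 135.9] in target frame [194.  -57.5 135.9] turn [ 0.29 -0.07 -0.34] yaw 91.66
[ 0.15  0.24 -0.65  1.77  0.16  1.17 -0.52] 0.08445464734894807 7.75
```

View pics/t1c.png

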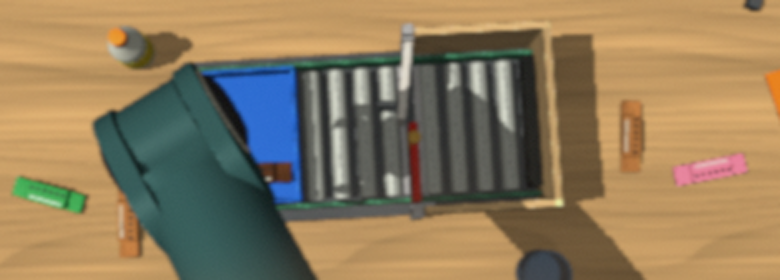

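Call:
servo_tool --commands '[0.0387,-0.0119,0,0,0,0,0.085,0.0387,-0.0119,0,0,0,0,0.085,0.0387,-0.0119,0,0,0,0,0.085,0.0387,-0.0119,0,0,0,0,0.085,0.0387,-0.0119,0,0,0,0,0.085,0,0,0.01,0,0,-6.9,0.085,0,0,0.01,0,0,-6.9,0.085,0,0,0.01,0,0,-6.9,0.085,0,0,0.01,0,0,-6.9,0.085,0,0,0.01,0,0,-6.9,0.085]'

```text
time_s: 8.63
eef_pos: [0.4325, 0.3687, 0.2307]
orientation: [[-0.594, 0.804, 0.0], [0.804, 0.594, 0.0], [-0.0, 0.0, -1.0]]
contact_force: [0.2, -0.7, 0.9]
width: 0.0851
grip_force: 0.0
```

Call:
servo_tool --commands '[0,0,0.01,0,0,-6.9,0.085,0,0,0.01,0,0,-6.9,0.085,0,0,0.01,0,0,-6.9,0.085,0,0,0.01,0,0,-6.9,0.085,0,0,0.01,0,0,-6.9,0.085,0,0,0.01,0,0,-6.9,0.085,0,0,0.01,0,0,-6.9,0.085,0,0,0.01,0,0,-6.9,0.085,0,0,0,0,0,0,0.085,0,0,0,0,0,0,0.085]'

```text
time_s: 9.47
eef_pos: [0.4326, 0.3685, 0.1506]
orientation: [[-1.0, -0.019, -0.001], [-0.019, 1.0, -0.0], [0.001, 0.0, -1.0]]
contact_force: [-0.3, -0.1, -0.5]
width: 0.0849
grip_force: 0.0
```

```bash
python3 - <<'E'
from h import *
go([.4339,.3696,.003],181.5); c,o=wsnap('w3'); print(o['q'].round(2))
h=cv2.cvtColor(c['pixels'],cv2.COLOR_RGB2HSV); m=((h[...,0]<15)&(h[...,1]>140)).astype(np.uint8); m[260:]=0
k,l,st,ct=cv2.connectedComponentsWithStats(m)
for i in range(1,k):
    if st[i,4]>300: print(st[i],ct[i],wr2w(c,o,*ct[i],.012))
E
```

```text
shift_tool_now [ -1.4   1.1 147.6] in target frame [ -1.3   1.1 147.6] turn [ 0.   -0.05 -0.41] yaw -178.91
[-0.03  0.6  -0.98  1.81  0.57  1.04  0.36]
[ 267  143   32  107 2887] [281.85521302 194.95531694] [0.42576441 0.37097256 0.012     ]
```

Call:
servo_tool --commands '[0.0025,0.0015,0.035,0,0,0,0.085,0,0,0.035,0,0,0,0.085,0,0,0.035,0,0,0,0.085,0,0,0.03,0,0,0,0.085,0,0,0.0115,0,0,0,0.085,0,0,0,0,0,0,0.02,0,0,0,0,0,0,0.02,0,0,0,0,0,0,0.02,0,0,0,0,0,0,0.02,0,0,0,0,0,0,0.02]'

```text
time_s: 10.35
eef_pos: [0.431, 0.3706, 0.0055]
orientation: [[-1.0, -0.022, 0.002], [-0.022, 1.0, 0.001], [-0.002, 0.001, -1.0]]
contact_force: [-2.9, -4.5, 19.5]
width: 0.0293
grip_force: 38.0
```

Call:
servo_tool --commands '[0,0,0,0,0,0,0.02,0,0,0,0,0,0,0.02,0,0,-0.01,0,0,0,0.02,0,0,-0.03,0,0,0,0.02,0,0,-0.04,0,0,0,0.02,0,0,-0.04,0,0,0,0.02,0,0,-0.04,0,0,0,0.02,0,0,-0.04,0,0,0,0.02,0,0,-0.04,0,0,0,0.02,0,0,-0.03,0,0,0,0.02]'

```text
time_s: 11.18
eef_pos: [0.4297, 0.3705, 0.2782]
orientation: [[-1.0, -0.024, 0.002], [-0.024, 1.0, 0.001], [-0.002, 0.001, -1.0]]
contact_force: [0.2, -0.0, -0.2]
width: 0.029
grip_force: 40.7
```

Call:
servo_tool --commands '[0,0,0,0,0,6.9,0.02,0,0,0,0,0,6.9,0.02,0,0,0,0,0,6.9,0.02,0,0,0,0,0,6.9,0.02,0,0,0,0,0,6.9,0.02,0,0,0,0,0,6.9,0.02,0,0,0,0,0,6.9,0.02,0,0,0,0,0,6.9,0.02,0,0,0,0,0,6.9,0.02,0,0,0,0,0,6.9,0.02]'

```text
time_s: 12.02
eef_pos: [0.4297, 0.3702, 0.2749]
orientation: [[-0.375, 0.927, 0.001], [0.927, 0.375, 0.001], [0.0, 0.001, -1.0]]
contact_force: [0.3, 0.4, -1.1]
width: 0.0287
grip_force: 40.7
```

Call:
servo_tool --commands '[0,0,0,0,0,6.9,0.02,0,0,0,0,0,6.9,0.02,0,0,0,0,0,6.9,0.02,0,0,0,0,0,0,0.02,0,0,0,0,0,0,0.02,0,0,0,0,0,0,0.02,0,0,0,0,0,0,0.02,0,0,0,0,0,0,0.02,0,0,0,0,0,0,0.02,0,0,0,0,0,0,0.02]'

```text
time_s: 12.85
eef_pos: [0.4302, 0.37, 0.2738]
orientation: [[-0.029, 1.0, -0.0], [1.0, 0.029, 0.0], [0.0, -0.0, -1.0]]
contact_force: [0.7, -0.1, 0.2]
width: 0.0293
grip_force: 40.7
```

```bash
sed -i 's/YAW=0.028/YAW=0.035/' h.py; python3 - <<'E'
from h import *
go([.5515,.178,.071],92); go([.606,.180,.071],92); o=observe(); print(o['q'].round(2),o['width'])
E
```

```text
shift_tool_now [-195.5  115.8  202.7] in target frame [-196.1  114.5  202.8] turn [-0.01 -0.   -0.35] yaw 91.65
shift_tool_now [-195.   170.3  202.7] in target frame [-196.   169.1  202.8] turn [-0.01 -0.   -0.35] yaw 91.65
[-0.17  0.36 -0.75  1.69  0.26  1.19 -0.96] 0.02926195872333787
```

Call:
servo_tool --commands '[-0.0279,0.024,0,0,0,0,0.02,-0.0279,0.024,0,0,0,0,0.02,-0.0279,0.024,0,0,0,0,0.02,-0.0279,0.024,0,0,0,0,0.02,-0.0279,0.024,0,0,0,0,0.02,-0.0279,0.024,0,0,0,0,0.02,-0.0279,0.024,0,0,0,0,0.02,0,0,0,0,0,0,0.02,0,0,0,0,0,0,0.02,0,0,0,0,0,0,0.02]'

```text
time_s: 13.68
eef_pos: [0.6033, 0.18, 0.2736]
orientation: [[-0.029, 1.0, -0.001], [1.0, 0.029, 0.001], [0.001, -0.001, -1.0]]
contact_force: [0.2, -0.1, 0.1]
width: 0.0287
grip_force: 40.7
```

Call:
servo_tool --commands '[0,0,0.03,0,0,0,0.02,0,0,0.04,0,0,0,0.02,0,0,0.04,0,0,0,0.02,0,0,0.04,0,0,0,0.02,0,0,0.025,0,0,0,0.02,0,0,0.015,0,0,0,0.02,0,0,0.006,0,0,0,0.02,0,0,0.005,0,0,0,0.02,0,0,0,0,0,0,0.02,0,0,0,0,0,0,0.02]'

```text
time_s: 14.52
eef_pos: [0.6043, 0.1801, 0.0742]
orientation: [[-0.028, 1.0, 0.002], [1.0, 0.028, 0.001], [0.001, 0.002, -1.0]]
contact_force: [-0.2, -0.1, -0.5]
width: 0.0287
grip_force: 40.7
```

Call:
servo_tool --commands '[0,0,0,0,0,0,0.04,0,0,0,0,0,0,0.04,0,0,0,0,0,0,0.04,0,0,-0.01,0,0,0,0.04,0,0,-0.03,0,0,0,0.04,0,0,-0.03,0,0,0,0.04,0,0,-0.04,0,0,0,0.085,0,0,-0.04,0,0,0,0.085,0,0,-0.04,0,0,0,0.085,0,0,-0.02,0,0,0,0.085]'

```text
time_s: 15.35
eef_pos: [0.6042, 0.1804, 0.289]
orientation: [[-0.029, 1.0, 0.005], [1.0, 0.029, 0.002], [0.001, 0.005, -1.0]]
contact_force: [0.2, -0.0, -0.5]
width: 0.0844
grip_force: 0.0
```

```bash
python3 - <<'E'
from h import *
go([.553,-.3971,.28],92);go([.553,-.3971,.28],180-2.7);go([.553,-.3971,.15],-2.7); o=observe(); print(o['q'].round(2),o['width'],o['time_s'])
E
```

```text
shift_tool_now [-575.8  -67.8    7.7] in target frame [-575.4  -71.4    9. ] turn [ 0.31 -0.08 -0.36] yaw 91.64
shift_tool_now [-575.8  -67.8    7.7] in target frame [  24.  -579.3    9. ] turn [  0.31   0.16 -85.66] yaw 91.64
shift_tool_now [-576.   -68.5  137.7] in target frame [-24.  579.3 139. ] turn [ 0.16 -0.32 94.34] yaw 91.64
[ 0.13  0.45 -0.65  1.52  0.28  1.26 -0.53] 0.0844267158281128 15.35
```

Call:
servo_tool --commands '[-0.0384,-0.0045,0,0,0,0,0.085,-0.0384,-0.0045,0,0,0,0,0.085,-0.0384,-0.0045,0,0,0,0,0.085,-0.0384,-0.0045,0,0,0,0,0.085,-0.0384,-0.0045,0,0,0,0,0.085,-0.0384,-0.0045,0,0,0,0,0.085,-0.0384,-0.0045,0,0,0,0,0.085,-0.0384,-0.0045,0,0,0,0,0.085,-0.0384,-0.0045,0,0,0,0,0.085,-0.0384,-0.0045,0,0,0,0,0.085]'

```text
time_s: 16.18
eef_pos: [0.5689, -0.2072, 0.284]
orientation: [[-0.028, 1.0, 0.001], [1.0, 0.028, -0.0], [-0.0, 0.001, -1.0]]
contact_force: [0.8, 0.1, -0.1]
width: 0.0847
grip_force: 0.0
```

Call:
servo_tool --commands '[-0.0384,-0.0045,0,0,0,0,0.085,-0.0384,-0.0045,0,0,0,0,0.085,-0.0384,-0.0045,0,0,0,0,0.085,-0.0384,-0.0045,0,0,0,0,0.085,-0.0384,-0.0045,0,0,0,0,0.085,0,0,0.01,0,0,6.74,0.085,0,0,0.01,0,0,6.74,0.085,0,0,0.01,0,0,6.74,0.085,0,0,0.01,0,0,6.74,0.085,0,0,0.01,0,0,6.74,0.085]'

```text
time_s: 17.02
eef_pos: [0.5524, -0.3979, 0.2333]
orientation: [[0.536, 0.844, 0.001], [0.844, -0.536, 0.0], [0.001, 0.0, -1.0]]
contact_force: [0.1, -0.4, 0.0]
width: 0.085
grip_force: 0.0
```

Call:
servo_tool --commands '[0,0,0.01,0,0,6.74,0.085,0,0,0.01,0,0,6.74,0.085,0,0,0.01,0,0,6.74,0.085,0,0,0.01,0,0,6.74,0.085,0,0,0.01,0,0,6.74,0.085,0,0,0.01,0,0,6.74,0.085,0,0,0.01,0,0,6.74,0.085,0,0,0.01,0,0,6.74,0.085,0,0,0.01,0,0,6.74,0.085,0,0,0,0,0,0,0.085]'

```text
time_s: 17.85
eef_pos: [0.552, -0.3972, 0.1417]
orientation: [[0.999, -0.053, -0.001], [-0.053, -0.999, 0.002], [-0.002, -0.001, -1.0]]
contact_force: [-0.3, 0.0, 0.1]
width: 0.0851
grip_force: 0.0
```

```bash
python3 - <<'E'
from h import *
go([.553,-.3971,.005],-2.7); c,o=wsnap('w4'); print(o['q'].round(2))
h=cv2.cvtColor(c['pixels'],cv2.COLOR_RGB2HSV); m=((h[...,0]<15)&(h[...,1]>140)).astype(np.uint8); m[260:]=0
k,l,st,ct=cv2.connectedComponentsWithStats(m)
for i in range(1,k):
    if st[i,4]>300: print(st[i],ct[i],wr2w(c,o,*ct[i],.012))
im=snap('top','t2.png')['pixels'][130:270,80:470,::-1]; cv2.imwrite('pics/t2c.png',cv2.resize(im,None,fx=2,fy=2,interpolation=cv2.INTER_CUBIC))
E
```

```text
shift_tool_now [  1.2   0.  136.7] in target frame [  1.   -0.2 136.7] turn [-0.09  0.09 -0.36] yaw -3.06
[ 0.65  0.6  -0.1   1.53  0.07  1.01 -1.09]
[ 506   69   54  191 7377] [537.76087841 156.22068592] [ 0.58309326 -0.63715206  0.012     ]
[ 262  144   33  110 2832] [279.10628531 200.89548023] [ 0.55337991 -0.39735011  0.012     ]
```

View pics/t2c.png

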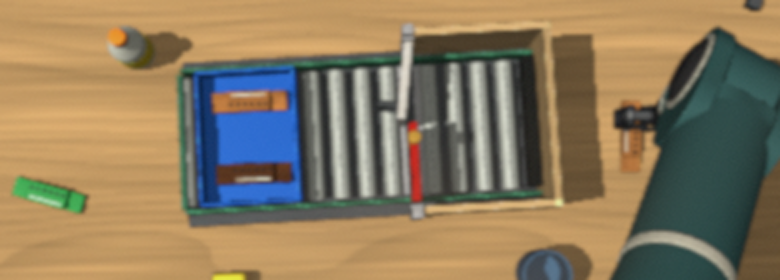

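The two placed bridges lie flat in the tray at (250,101) and (254,174) in the crop. The last brown bridge is under the gripper, so I pick it up now.

Call:
servo_tool --commands '[0.001,0,0.035,0,0,0,0.085,0,0,0.035,0,0,0,0.085,0,0,0.035,0,0,0,0.085,0,0,0.02,0,0,0,0.085,0,0,0.01,0,0,0,0.085,0,0,0,0,0,0,0.02,0,0,0,0,0,0,0.02,0,0,0,0,0,0,0.02,0,0,0,0,0,0,0.02,0,0,0,0,0,0,0.02]'

```text
time_s: 18.78
eef_pos: [0.5542, -0.3987, 0.0096]
orientation: [[0.999, -0.047, 0.002], [-0.047, -0.999, -0.001], [0.002, 0.001, -1.0]]
contact_force: [-5.1, 3.6, 14.3]
width: 0.0289
grip_force: 38.3
```

Call:
servo_tool --commands '[0,0,0,0,0,0,0.02,0,0,0,0,0,0,0.02,0,0,-0.01,0,0,0,0.02,0,0,-0.03,0,0,0,0.02,0,0,-0.04,0,0,0,0.02,0,0,-0.04,0,0,0,0.02,0,0,-0.04,0,0,0,0.02,0,0,-0.04,0,0,0,0.02,0,0,-0.04,0,0,0,0.02,0,0,-0.03,0,0,0,0.02]'

```text
time_s: 19.62
eef_pos: [0.5536, -0.3981, 0.283]
orientation: [[0.999, -0.047, 0.003], [-0.047, -0.999, -0.002], [0.003, 0.002, -1.0]]
contact_force: [0.8, 0.7, -0.0]
width: 0.0284
grip_force: 40.1
```

Call:
servo_tool --commands '[0,0,0,0,0,-6.8,0.02,0,0,0,0,0,-6.8,0.02,0,0,0,0,0,-6.8,0.02,0,0,0,0,0,-6.8,0.02,0,0,0,0,0,-6.8,0.02,0,0,0,0,0,-6.8,0.02,0,0,0,0,0,-6.8,0.02,0,0,0,0,0,-6.8,0.02,0,0,0,0,0,-6.8,0.02,0,0,0,0,0,-6.8,0.02]'

```text
time_s: 20.45
eef_pos: [0.5533, -0.398, 0.279]
orientation: [[0.413, 0.911, 0.001], [0.911, -0.413, -0.001], [-0.0, 0.001, -1.0]]
contact_force: [0.1, -0.4, 0.5]
width: 0.0284
grip_force: 40.1
```

Call:
servo_tool --commands '[0,0,0,0,0,-6.8,0.02,0,0,0,0,0,-6.8,0.02,0,0,0,0,0,-6.8,0.02,0,0,0,0,0,-6.8,0.02,0,0,0,0,0,0,0.02,0,0,0,0,0,0,0.02,0,0,0,0,0,0,0.02,0,0,0,0,0,0,0.02,0,0,0,0,0,0,0.02,0,0,0,0,0,0,0.02]'

```text
time_s: 21.28
eef_pos: [0.5534, -0.398, 0.2778]
orientation: [[-0.042, 0.999, -0.0], [0.999, 0.042, -0.0], [-0.0, -0.0, -1.0]]
contact_force: [-0.2, 0.1, -1.3]
width: 0.0287
grip_force: 40.1
```

```bash
python3 - <<'E'
from h import *
go([.5515,.178,.074],92); o=observe(); print(o['q'].round(2),o['width'])
E
```

```text
shift_tool_now [575.6  22.2 203.8] in target frame [575.7  18.2 203.8] turn [-0.01  0.    0.4 ] yaw 92.4
[ 0.87  0.52 -0.43  1.39  0.22  1.28  0.46] 0.028678680684290664
```

Call:
servo_tool --commands '[0.0384,0.0015,0,0,0,0,0.02,0.0384,0.0015,0,0,0,0,0.02,0.0384,0.0015,0,0,0,0,0.02,0.0384,0.0015,0,0,0,0,0.02,0.0384,0.0015,0,0,0,0,0.02,0.0384,0.0015,0,0,0,0,0.02,0.0384,0.0015,0,0,0,0,0.02,0.0384,0.0015,0,0,0,0,0.02,0.0384,0.0015,0,0,0,0,0.02,0.0384,0.0015,0,0,0,0,0.02]'

```text
time_s: 22.12
eef_pos: [0.5516, -0.012, 0.2781]
orientation: [[-0.042, 0.999, 0.0], [0.999, 0.042, -0.0], [-0.0, 0.0, -1.0]]
contact_force: [0.3, -0.0, -0.2]
width: 0.0284
grip_force: 40.1
```

Call:
servo_tool --commands '[0.0384,0.0015,0,0,0,0,0.02,0.0384,0.0015,0,0,0,0,0.02,0.0384,0.0015,0,0,0,0,0.02,0.0384,0.0015,0,0,0,0,0.02,0.0384,0.0015,0,0,0,0.4,0.02,0,0,0,0,0,0,0.02,0,0,0,0,0,0,0.02,0,0,0,0,0,0,0.02,0,0,0,0,0,0,0.02,0,0,0,0,0,0,0.02]'

```text
time_s: 22.95
eef_pos: [0.5514, 0.1771, 0.2778]
orientation: [[-0.034, 0.999, -0.0], [0.999, 0.034, -0.0], [-0.0, -0.0, -1.0]]
contact_force: [-0.5, -0.8, -0.5]
width: 0.0284
grip_force: 40.1
```

```bash
python3 - <<'E'
from h import *
go([.5515,.178,.076],92); o=observe(); print(o['q'].round(2),o['width'])
E
```

```text
shift_tool_now [1.000e+00 1.000e-01 2.018e+02] in target frame [9.000e-01 1.000e-01 2.018e+02] turn [-0.    0.02 -0.06] yaw 91.94
[ 0.16  0.36 -0.67  1.66  0.24  1.2  -0.53] 0.028357194666595423
```

Call:
servo_tool --commands '[0.001,0,0.03,0,0,0,0.02,0,0,0.04,0,0,0,0.02,0,0,0.04,0,0,0,0.02,0,0,0.04,0,0,0,0.02,0,0,0.025,0,0,0,0.02,0,0,0.015,0,0,0,0.02,0,0,0.006,0,0,0,0.02,0,0,0.005,0,0,0,0.02,0,0,0,0,0,0,0.02,0,0,0,0,0,0,0.02]'

```text
time_s: 23.78
eef_pos: [0.5517, 0.1792, 0.0778]
orientation: [[-0.035, 0.999, 0.001], [0.999, 0.035, 0.0], [0.0, 0.001, -1.0]]
contact_force: [-0.1, 0.6, 0.6]
width: 0.0287
grip_force: 40.1
```

Call:
servo_tool --commands '[0,0,0,0,0,0,0.04,0,0,0,0,0,0,0.04,0,0,0,0,0,0,0.04,0,0,-0.01,0,0,0,0.04,0,0,-0.03,0,0,0,0.04,0,0,-0.03,0,0,0,0.04,0,0,-0.04,0,0,0,0.085,0,0,-0.04,0,0,0,0.085,0,0,-0.04,0,0,0,0.085,0,0,-0.03,0,0,0,0.085]'

```text
time_s: 24.62
eef_pos: [0.551, 0.1798, 0.3013]
orientation: [[-0.037, 0.999, 0.003], [0.999, 0.037, 0.001], [0.001, 0.003, -1.0]]
contact_force: [1.2, -0.3, 0.3]
width: 0.0846
grip_force: 0.0
```

```bash
python3 - <<'E'
from h import *
c=pickle.load(open('top0.pkl','rb')); k=px2w(c,287.1-.4,198.4-.4,.208); print(k); go([k[0],k[1],.30],92); o=observe(); print(o['width'],o['eef_pos'])
E
```

```text
[ 0.53653067 -0.05959648  0.208     ]
shift_tool_now [-238.8  -23.3    1.1] in target frame [-238.8  -22.9    1.3] turn [ 0.17 -0.04  0.1 ] yaw 92.1
0.08457883724757571 [0.55104842 0.17984597 0.30130173]
```

Call:
servo_tool --commands '[-0.0341,-0.0033,0,0,0,0,0.085,-0.0341,-0.0033,0,0,0,0,0.085,-0.0341,-0.0033,0,0,0,0,0.085,-0.0341,-0.0033,0,0,0,0,0.085,-0.0341,-0.0033,0,0,0,0,0.085,-0.0341,-0.0033,0,0,0,0,0.085,-0.0341,-0.0033,0,0,0,0,0.085,0,0,0,0,0,0,0.085,0,0,0,0,0,0,0.085,0,0,0,0,0,0,0.085]'

```text
time_s: 25.45
eef_pos: [0.5366, -0.0594, 0.2975]
orientation: [[-0.036, 0.999, 0.001], [0.999, 0.036, 0.0], [0.0, 0.001, -1.0]]
contact_force: [0.3, 0.4, -0.2]
width: 0.0852
grip_force: 0.0
```

```bash
python3 - <<'E'
from h import *
c,o=wsnap('w5'); print(o['eef_pos'],o['q'].round(2))
cv2.imwrite('pics/w5b.png',cv2.resize(cv2.imread('pics/w5.png')[0:350],None,fx=1.4,fy=1.4,interpolation=cv2.INTER_CUBIC)) if 0 else None
import shutil,os
os.rename('w5.png','pics/w5.png') if os.path.exists('w5.png') else None
E
```

```text
[ 0.53659205 -0.0594328   0.29748273] [ 0.55  0.25 -0.59  1.73  0.15  1.2  -0.04]
```

View pics/w5.png

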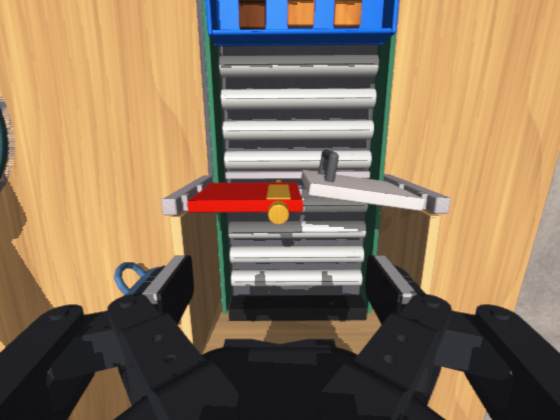

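```bash
python3 - <<'E'
from h import *
c,o=pickle.load(open('w5.pkl','rb'))
for n,u,v,z in[('knob',278,213,.208),('postL',174,206,.182),('postR',435,204,.182),('red hinge end mid',195,203,.18),('red free mid',300,204,.18),('white free outer-left corner',303,193,.18),('white far',420,206,.18),('tray-y edge L',212,42,.102),('tray R',395,41,.102),('stopL',229,310,.09),('stopR',364,310,.09),('guide',222,300,.078),('guide',208,110,.078),('guideR',391,110,.078),('guideR',373,300,.078)]: print(n,wr2w(c,o,u,v,z).round(4))
E
python3 - <<'E'
import cv2
im=cv2.imread('pics/w5.png')[140:260,150:460]
cv2.imwrite('pics/w5c.png',cv2.resize(im,None,fx=2.5,fy=2.5,interpolation=cv2.INTER_CUBIC))
E
```

```text
knob [ 0.5351 -0.0581  0.208 ]
postL [ 0.4401 -0.0623  0.182 ]
postR [ 0.6781 -0.0516  0.182 ]
red hinge end mid [ 0.4588 -0.0593  0.18  ]
red free mid [ 0.5552 -0.0567  0.18  ]
white free outer-left corner [ 0.5574 -0.0463  0.18  ]
white far [ 0.6658 -0.0545  0.18  ]
tray-y edge L [0.4608 0.0937 0.102 ]
tray R [0.6505 0.1018 0.102 ]
stopL [ 0.4736 -0.2325  0.09  ]
stopR [ 0.6592 -0.2257  0.09  ]
guide [ 0.4619 -0.225   0.078 ]
guide [0.4492 0.028  0.078 ]
guideR [0.6645 0.036  0.078 ]
guideR [ 0.6744 -0.2172  0.078 ]
```

View pics/w5c.png

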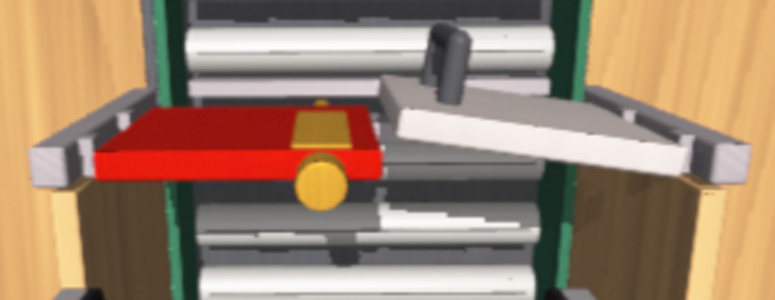

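```bash
python3 - <<'E'
from h import *
c,o=pickle.load(open('w5.pkl','rb'))
P=[wr2w(c,o,u,v,z)[:2] for u,v,z in[(188,205.5,.18),(302.5,205.5,.18),(309.5,189.5,.18),(424.5,204,.18),(278.4,213.6,.208),(170.5,206,.182),(438.5,205,.182)]]
for p in P: print(p.round(4))
d=lambda a,b:(np.linalg.norm(b-a).round(4),np.degrees(np.arctan2(*(b-a)[::-1])).round(2))
print('red',d(P[0],P[1]),'white',d(P[2],P[3]),'posts',d(P[5],P[6]), (P[5]+P[6])/2)
E
```

```text
[ 0.4523 -0.0619]
[ 0.5576 -0.058 ]
[ 0.5631 -0.0428]
[ 0.6696 -0.0524]
[ 0.5354 -0.0586]
[ 0.4369 -0.0624]
[ 0.6815 -0.0525]
red (np.float64(0.1054), np.float64(2.11)) white (np.float64(0.107), np.float64(-5.16)) posts (np.float64(0.2448), np.float64(2.33)) [ 0.55921695 -0.05743019]
```

Call:
servo_tool --commands '[0.0007,-0.0018,0.035,0,0,0,0.085,0,0,0.035,0,0,0,0.085,0,0,0.02,0,0,0,0.06,0,0,0.0125,0,0,0,0.05,0,0,0,0,0,0,0.01,0,0,0,0,0,0,0.01,0,0,0,0,0,0,0.01,0,0,0,0,0,0,0.01,0,0,0,0,0,0,0.01,0,0,0,0,0,0,0.01]' --grip_force 40

```text
time_s: 26.33
eef_pos: [0.5357, -0.0592, 0.1955]
orientation: [[-0.036, 0.999, 0.002], [0.999, 0.036, -0.0], [-0.0, 0.002, -1.0]]
contact_force: [1.6, 2.4, 7.8]
width: 0.0159
grip_force: 39.4
```

Call:
servo_tool --commands '[0,0,0,0,0,0,0.01,0,0,0,0,0,0,0.01,0,0,-0.005,0,0,0,0.01,0,0,-0.005,0,0,0,0.01,0,0,-0.005,0,0,0,0.01,0,0,-0.005,0,0,0,0.01,0,0,-0.005,0,0,0,0.01,0,0,0,0,0,0,0.01,0,0,0,0,0,0,0.01,0,0,0,0,0,0,0.01]'

```text
time_s: 27.17
eef_pos: [0.5355, -0.0592, 0.2198]
orientation: [[-0.036, 0.999, 0.002], [0.999, 0.036, 0.0], [0.0, 0.002, -1.0]]
contact_force: [6.0, 1.7, 2.1]
width: 0.0157
grip_force: 39.9
```

```bash
sed -i 's/^ST=.*/ST=np.array([0.5598,-0.0578]); YAW=0.0375/' h.py; python3 - <<'E'
from h import *
o=observe(); print(o['eef_pos'],o['width'],o['contact_force'],o['wrist_torque'])
E
```

```text
[ 0.535473   -0.0592472   0.21984693] 0.015744148046796105 [5.9800067  1.7371771  2.13218184] [ 0.39750238 -1.29565068  0.01243199]
```

Call:
servo_tool --commands '[0.0099,-0.0006,0,0,0,-6.65,0.01,0.0099,-0.0006,0,0,0,-6.65,0.01,0.0099,-0.0006,0,0,0,-6.65,0.01,0.0099,-0.0006,0,0,0,-6.65,0.01,0.0099,-0.0006,0,0,0,-6.65,0.01,0.0099,-0.0006,0,0,0,-6.65,0.01,0.0099,-0.0006,0,0,0,-6.65,0.01,0.0099,-0.0006,0,0,0,-6.65,0.01,0.0099,-0.0006,0,0,0,-6.65,0.01,0.0099,-0.0006,0,0,0,-6.65,0.01]'

```text
time_s: 28.0
eef_pos: [0.4801, 0.017, 0.2193]
orientation: [[-0.933, 0.36, 0.0], [0.36, 0.933, -0.001], [-0.0, -0.0, -1.0]]
contact_force: [1.6, -1.9, 3.4]
width: 0.016
grip_force: 39.9
```

Call:
servo_tool --commands '[0.0099,-0.0006,0,0,0,-6.65,0.01,0.0099,-0.0006,0,0,0,-6.65,0.01,0.0099,-0.0006,0,0,0,-6.65,0.01,0.0099,-0.0006,0,0,0,-6.65,0.01,0,0,0,0,0,0,0.01,0,0,0,0,0,0,0.01,0,0,0,0,0,0,0.01,0,0,0,0,0,0,0.01,0,0,0,0,0,0,0.01,0,0,0,0,0,0,0.01]'

```text
time_s: 28.83
eef_pos: [0.4416, 0.0219, 0.2192]
orientation: [[-0.996, -0.089, -0.001], [-0.089, 0.996, -0.0], [0.001, -0.0, -1.0]]
contact_force: [1.6, -7.3, -2.1]
width: 0.0158
grip_force: 39.6
```

```bash
python3 - <<'E'
from h import *
o=observe(); print(o['eef_pos'],o['width'],o['contact_force'],o['wrist_torque'],o['q'].round(2))
p=o['eef_pos'][:2]-s2w(-.11,0); print(np.linalg.norm(p),np.degrees(np.arctan2(p[1],p[0]))-np.degrees(YAW))
E
```

```text
[0.44156005 0.02193524 0.2191516 ] 0.015782540491633107 [ 1.62038597 -7.26277669 -2.14035175] [-1.41527615 -0.24824115  0.04440867] [ 0.75  0.19 -0.95  2.04  0.18  1.    1.37]
0.0842707262112516 93.51556394983598
```

Call:
servo_tool --commands '[0,0,0,0,0,0,0.06,0,0,0,0,0,0,0.06,0,0,0,0,0,0,0.06,0,0,-0.01,0,0,0,0.06,0,0,-0.02,0,0,0,0.06,0,0,-0.03,0,0,0,0.06,0,0,-0.03,0,0,0,0.06,0,0,0,0,0,5.1,0.06,0,0,0,0,0,5.1,0.06,0,0,0,0,0,0,0.06]'

```text
time_s: 29.67
eef_pos: [0.4416, 0.0226, 0.3103]
orientation: [[-0.996, 0.093, 0.001], [0.093, 0.996, -0.0], [-0.001, -0.0, -1.0]]
contact_force: [-0.1, 1.1, -0.6]
width: 0.0601
grip_force: 0.0
```

Call:
servo_tool --commands '[-0.0318,-0.011,0,0,0,0,0.06,-0.0318,-0.011,0,0,0,0,0.06,-0.0318,-0.011,0,0,0,0,0.06,-0.0318,-0.011,0,0,0,0,0.06,-0.0318,-0.011,0,0,0,0,0.06,0,0,0,0,0,0,0.06,0,0,0,0,0,0,0.06,0,0,0,0,0,0,0.06,0,0,0,0,0,0,0.06,0,0,0,0,0,0,0.06]'

```text
time_s: 30.5
eef_pos: [0.5945, -0.0459, 0.3099]
orientation: [[-0.996, 0.086, 0.0], [0.086, 0.996, -0.001], [-0.001, -0.001, -1.0]]
contact_force: [-0.7, 1.1, -0.6]
width: 0.0603
grip_force: 0.0
```

```bash
python3 - <<'E'
from h import *
go([.595,-.047,.165],174.9); o=observe(); print(o['q'].round(2))
c=snap('top','t3.png'); im=cv2.imread('pics/t3.png')[130:260,150:380]; cv2.imwrite('pics/t3c.png',cv2.resize(im,None,fx=3,fy=3,interpolation=cv2.INTER_CUBIC))
E
```

```text
shift_tool_now [ -0.5  -1.  144.9] in target frame [ -0.6  -1.1 144.9] turn [-0.03  0.03  0.14] yaw 175.04
[ 0.68  0.43 -0.88  1.57  0.34  1.3   1.24]
```

View pics/t3c.png

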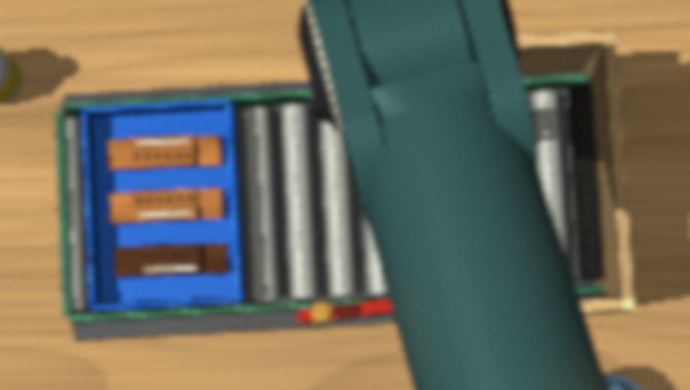

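Call:
servo_tool --commands '[-0.0005,-0.001,0.035,0,0,0,0.06,0,0,0.035,0,0,0,0.06,0,0,0.035,0,0,0,0.06,0,0,0.025,0,0,0,0.06,0,0,0.014,0,0,0,0.06,0,0,0,0,0,0,0.005,0,0,0,0,0,0,0.005,0,0,0,0,0,0,0.005,0,0,0,0,0,0,0.005,0,0,0,0,0,0,0.005]'

```text
time_s: 31.38
eef_pos: [0.5963, -0.0473, 0.1672]
orientation: [[-0.996, 0.088, 0.002], [0.088, 0.996, -0.0], [-0.002, -0.0, -1.0]]
contact_force: [-3.1, 1.6, 9.2]
width: 0.0112
grip_force: 40.3
```

```bash
python3 - <<'E'
from h import *
o=observe(); print(o['eef_pos'],o['width'],o['contact_force'],o['wrist_torque'],o['q'].round(2))
p=o['eef_pos'][:2]-s2w(.11,0); print(np.linalg.norm(p),180-np.degrees(np.arctan2(p[1],p[0]))+np.degrees(YAW))
E
```

```text
[ 0.59625758 -0.04726101  0.16718177] 0.01118717507339142 [-3.13989395  1.57947574  9.17535278] [0.06059588 0.43548367 0.00089023] [ 0.62  0.56 -0.81  1.72  0.46  1.05  1.14]
0.07374462526438 7.138988069852153
```

Call:
servo_tool --commands '[-0.0004,0.0079,0,0,0,6.15,0.005,-0.0004,0.0079,0,0,0,6.15,0.005,-0.0004,0.0079,0,0,0,6.15,0.005,-0.0004,0.0079,0,0,0,6.15,0.005,-0.0004,0.0079,0,0,0,6.15,0.005,-0.0004,0.0079,0,0,0,6.15,0.005,-0.0004,0.0079,0,0,0,6.15,0.005,-0.0004,0.0079,0,0,0,6.15,0.005,-0.0004,0.0079,0,0,0,6.15,0.005,-0.0004,0.0079,0,0,0,6.15,0.005]'

```text
time_s: 32.22
eef_pos: [0.6407, 0.0147, 0.1672]
orientation: [[-0.394, 0.919, 0.003], [0.919, 0.394, 0.0], [-0.001, 0.003, -1.0]]
contact_force: [2.9, -0.4, 3.3]
width: 0.0111
grip_force: 39.7
```

Call:
servo_tool --commands '[-0.0004,0.0079,0,0,0,6.15,0.005,-0.0004,0.0079,0,0,0,6.15,0.005,-0.0004,0.0079,0,0,0,6.15,0.005,-0.0004,0.0079,0,0,0,6.15,0.005,0,0,0,0,0,0,0.005,0,0,0,0,0,0,0.005,0,0,0,0,0,0,0.005,0,0,0,0,0,0,0.005,0,0,0,0,0,0,0.005,0,0,0,0,0,0,0.005]'

```text
time_s: 33.05
eef_pos: [0.6713, 0.021, 0.1672]
orientation: [[0.018, 1.0, 0.004], [1.0, -0.018, 0.001], [0.001, 0.004, -1.0]]
contact_force: [4.7, 3.6, 3.9]
width: 0.0108
grip_force: 40.1
```

```bash
python3 - <<'E'
from h import *
o=observe(); print(o['eef_pos'],o['width'],o['contact_force'],o['wrist_torque'],o['q'].round(2))
p=o['eef_pos'][:2]-s2w(.11,0); print(np.linalg.norm(p),180-np.degrees(np.arctan2(p[1],p[0]))+np.degrees(YAW))
E
```

```text
[0.67131464 0.02104749 0.16723128] 0.01079060558418143 [4.67996774 3.60423857 3.93663497] [ 0.71904142 -0.97371426  0.34958625] [ 0.24  0.6  -0.45  1.54  0.29  1.07 -0.3 ]
0.07474041331749477 93.36908807841775
```

Call:
servo_tool --commands '[0,0,0,0,0,0,0.05,0,0,0,0,0,0,0.05,0,0,0,0,0,0,0.05,0,0,-0.01,0,0,0,0.05,0,0,-0.02,0,0,0,0.05,0,0,-0.03,0,0,0,0.05,0,0,-0.03,0,0,0,0.05,0,0,-0.03,0,0,0,0.05,0,0,0,0,0,-3.2,0.04,0,0,0,0,0,0,0.04]'

```text
time_s: 33.88
eef_pos: [0.6707, 0.0202, 0.288]
orientation: [[-0.039, 0.999, 0.003], [0.999, 0.039, 0.0], [-0.0, 0.003, -1.0]]
contact_force: [0.3, 0.6, -0.3]
width: 0.0404
grip_force: 0.0
```

```bash
python3 - <<'E'
from h import *
t=s2w(0,.330); print(t); go([*t,.28],92.15); w=s2w(0,.27);go([*w,.28],92.15); o=observe(); print(o['q'].round(2))
E
```

```text
[0.5474279 0.271968 ]
shift_tool_now [ 256.3 -113.4    7.6] in target frame [ 256.2 -113.7    8. ] turn [0.19 0.   0.07] yaw 92.22
shift_tool_now [ 196.3 -113.5    7.6] in target frame [ 196.2 -113.7    8. ] turn [0.19 0.   0.07] yaw 92.22
[ 0.26  0.5  -0.49  1.41  0.24  1.29 -0.21]
```

Call:
servo_tool --commands '[0.032,-0.0142,0,0,0,0,0.04,0.032,-0.0142,0,0,0,0,0.04,0.032,-0.0142,0,0,0,0,0.04,0.032,-0.0142,0,0,0,0,0.04,0.032,-0.0142,0,0,0,0,0.04,0.032,-0.0142,0,0,0,0,0.04,0.032,-0.0142,0,0,0,0,0.04,0.032,-0.0142,0,0,0,0,0.04,0,0,0,0,0,0,0.04,0,0,0,0,0,0,0.04]'

```text
time_s: 34.72
eef_pos: [0.546, 0.2736, 0.2851]
orientation: [[-0.038, 0.999, -0.001], [0.999, 0.038, 0.0], [0.0, -0.001, -1.0]]
contact_force: [0.3, -0.8, -0.1]
width: 0.0402
grip_force: 0.0
```

Call:
servo_tool --commands '[0,0,0.03,0,0,0,0.04,0,0,0.03,0,0,0,0.04,0,0,0.03,0,0,0,0.04,0,0,0.03,0,0,0,0.04,0,0,0.02,0,0,0,0.04,0,0,0.02,0,0,0,0.04,0,0,0.02,0,0,0,0.04,0,0,0.01,0,0,0,0.04,0,0,0.01,0,0,0,0.04,0,0,0,0,0,0,0.04]'

```text
time_s: 35.55
eef_pos: [0.547, 0.2709, 0.0837]
orientation: [[-0.035, 0.999, -0.002], [0.999, 0.035, -0.001], [-0.001, -0.002, -1.0]]
contact_force: [-0.8, -0.4, -0.9]
width: 0.04
grip_force: 0.0
```

```bash
python3 - <<'E'
from h import *
go([*s2w(0,.330),.083],92.15); o=observe(); print(o['eef_pos'],o['contact_force']); wsnap('w6')
go([*s2w(0,-.009),.083],92.15)
E
```

```text
shift_tool_now [1.1 0.4 0.7] in target frame [1.1 0.4 0.7] turn [-0.12  0.06 -0.16] yaw 91.99
[0.5470382  0.27086179 0.08372031] [-0.75499317 -0.37709182 -0.91397107]
shift_tool_now [-338.4    0.8    2.1] in target frame [-338.4    0.     2. ] turn [-0.05  0.02 -0.14] yaw 92.01
```

View pics/w6.png

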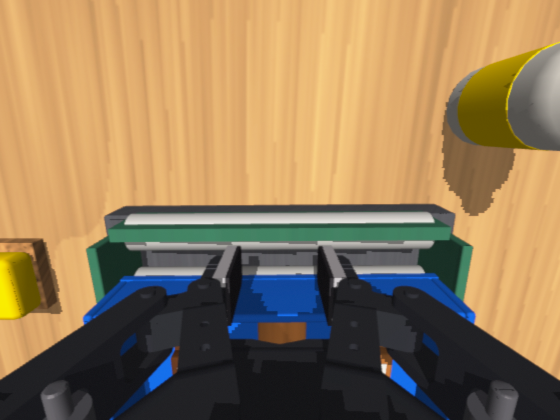

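Call:
servo_tool --commands '[-0.003,0,0,0,0,0,0.04,-0.005,0,0,0,0,0,0.04,-0.008,0,0,0,0,0,0.04,-0.01,0,0,0,0,0,0.04,-0.012,0,0,0,0,0,0.04,-0.012,0,0,0,0,0,0.04,-0.012,0,0,0,0,0,0.04,-0.012,0,0,0,0,0,0.04,-0.012,0,0,0,0,0,0.04,-0.012,0,0,0,0,0,0.04]'

```text
time_s: 36.43
eef_pos: [0.551, 0.1725, 0.0853]
orientation: [[-0.036, 0.999, 0.0], [0.999, 0.036, 0.0], [0.0, 0.0, -1.0]]
contact_force: [1.3, 2.0, 0.8]
width: 0.0401
grip_force: 1.0
```

Call:
servo_tool --commands '[-0.012,0,0,0,0,0,0.04,-0.012,0,0,0,0,0,0.04,-0.012,0,0,0,0,0,0.04,-0.012,0,0,0,0,0,0.04,-0.012,0,0,0,0,0,0.04,-0.012,0,0,0,0,0,0.04,-0.012,0,0,0,0,0,0.04,-0.012,0,0,0,0,0,0.04,-0.012,0,0,0,0,0,0.04,-0.012,0,0,0,0,0,0.04]'

```text
time_s: 37.27
eef_pos: [0.5552, 0.0528, 0.0852]
orientation: [[-0.036, 0.999, -0.0], [0.999, 0.036, 0.0], [0.0, -0.0, -1.0]]
contact_force: [1.3, 1.9, -0.9]
width: 0.0401
grip_force: 0.7
```

Call:
servo_tool --commands '[-0.012,0,0,0,0,0,0.04,-0.01,0,0,0,0,0,0.04,-0.01,0,0,0,0,0,0.04,-0.008,0,0,0,0,0,0.04,-0.008,0,0,0,0,0,0.04,-0.008,0,0,0,0,0,0.04,-0.007,0,0,0,0,0,0.04,-0.007,0,0,0,0,0,0.04,-0.006,0,0,0,0,0,0.04,-0.006,0,0,0,0,0,0.04]'

```text
time_s: 38.1
eef_pos: [0.5582, -0.0285, 0.0853]
orientation: [[-0.036, 0.999, -0.0], [0.999, 0.036, 0.0], [0.0, -0.0, -1.0]]
contact_force: [1.2, 1.2, -0.5]
width: 0.04
grip_force: 0.5
```

Call:
servo_tool --commands '[-0.005,0,0,0,0,0,0.04,-0.004,0,0,0,0,0,0.04,-0.004,0,0,0,0,0,0.04,-0.003,0,0,0,0,0,0.04,-0.003,0,0,0,0,0,0.04,-0.003,0,0,0,0,0,0.04,-0.003,0,0,0,0,0,0.04,-0.002,0,0,0,0,0,0.04,-0.002,0,0,0,0,0,0.04,-0.002,0,0,0,0,0,0.04]'

```text
time_s: 38.93
eef_pos: [0.5593, -0.0591, 0.0853]
orientation: [[-0.036, 0.999, -0.0], [0.999, 0.036, 0.0], [0.0, 0.0, -1.0]]
contact_force: [0.3, 0.7, -1.4]
width: 0.0403
grip_force: 0.5
```

```bash
python3 - <<'E'
from h import *
go([*s2w(0,-.009),.083],92.15); o=observe(); print(o['eef_pos'],o['contact_force'])
E
```

```text
shift_tool_now [-7.8  0.5  2.3] in target frame [-7.8  0.5  2.3] turn [ 0.   -0.   -0.09] yaw 92.06
[ 0.55932325 -0.05905631  0.08529675] [ 0.31986849  0.70187538 -1.36896712]
```

Continue slowly until contact with the stop.

Call:
servo_tool --commands '[-0.001,0,0,0,0,0,0.04,-0.001,0,0,0,0,0,0.04,-0.001,0,0,0,0,0,0.04,-0.001,0,0,0,0,0,0.04,-0.001,0,0,0,0,0,0.04,-0.001,0,0,0,0,0,0.04,-0.001,0,0,0,0,0,0.04,-0.001,0,0,0,0,0,0.04,0,0,0,0,0,0,0.04,0,0,0,0,0,0,0.04]'

```text
time_s: 39.77
eef_pos: [0.5595, -0.067, 0.0852]
orientation: [[-0.036, 0.999, -0.0], [0.999, 0.036, 0.0], [0.0, -0.0, -1.0]]
contact_force: [0.6, 0.1, -0.2]
width: 0.04
grip_force: 0.2
```

```bash
python3 - <<'E'
from h import *
go([*s2w(0,-.009),.083],92.15); o=observe(); print(o['eef_pos'],o['contact_force'])
E
```

```text
shift_tool_now [0.2 0.6 2.2] in target frame [0.2 0.6 2.2] turn [-0.01 -0.   -0.1 ] yaw 92.05
[ 0.55953075 -0.06702149  0.08524965] [ 0.60796965  0.11166543 -0.16476673]
```

Call:
servo_tool --commands '[-0.001,0,0,0,0,0,0.04,0,0,0,0,0,0,0.04,-0.001,0,0,0,0,0,0.04,0,0,0,0,0,0,0.04,-0.001,0,0,0,0,0,0.04,0,0,0,0,0,0,0.04,-0.001,0,0,0,0,0,0.04,0,0,0,0,0,0,0.04,0,0,0,0,0,0,0.04,0,0,0,0,0,0,0.04]'

```text
time_s: 40.6
eef_pos: [0.5597, -0.0676, 0.0853]
orientation: [[-0.039, 0.999, -0.0], [0.999, 0.039, 0.003], [0.003, 0.0, -1.0]]
contact_force: [-0.7, 17.8, 1.3]
width: 0.0402
grip_force: 9.4
```

Call:
servo_tool --commands '[-0.001,0,0,0,0,0,0.04,0,0,0,0,0,0,0.04,-0.001,0,0,0,0,0,0.04,0,0,0,0,0,0,0.04,0,0,0,0,0,0,0.04,0,0,0,0,0,0,0.04,0,0,0,0,0,0,0.04,0,0,0,0,0,0,0.04,0,0,0,0,0,0,0.04,0,0,0,0,0,0,0.04]'

```text
time_s: 41.43
eef_pos: [0.5597, -0.0676, 0.0853]
orientation: [[-0.041, 0.999, -0.0], [0.999, 0.041, 0.005], [0.005, 0.0, -1.0]]
contact_force: [-2.5, 29.1, 2.9]
width: 0.0406
grip_force: 14.4
```

```bash
python3 - <<'E'
from h import *
go([*s2w(0,-.009),.083],92.15); o=observe(); print(o['eef_pos'],o['contact_force']); wsnap('w7')
E
```

```text
shift_tool_now [0.8 0.4 2.3] in target frame [0.8 0.4 2.3] turn [ 0.   -0.3   0.17] yaw 92.32
[ 0.55973733 -0.06761256  0.08530155] [-2.50659776 29.06575167  2.91325202]
```

Call:
servo_tool --commands '[0.002,0,0,0,0,0,0.04,0.002,0,0,0,0,0,0.04,0.002,0,0,0,0,0,0.04,0.004,0,0,0,0,0,0.04,0,0,-0.03,0,0,0,0.04,0,0,-0.04,0,0,0,0.04,0,0,-0.04,0,0,0,0.04,0,0,-0.04,0,0,0,0.04,0,0,-0.04,0,0,0,0.04,0,0,-0.035,0,0,0,0.04]'

```text
time_s: 42.32
eef_pos: [0.5592, -0.063, 0.3131]
orientation: [[-0.036, 0.999, 0.001], [0.999, 0.036, -0.001], [-0.001, 0.001, -1.0]]
contact_force: [1.2, -0.6, 0.4]
width: 0.0398
grip_force: 0.0
```

Call:
servo_tool --commands '[0,0,0,0,0,-6.6,0.05,0,0,0,0,0,-6.6,0.05,0,0,0,0,0,-6.6,0.05,0,0,0,0,0,-6.6,0.05,0,0,0,0,0,-6.6,0.05,0,0,0,0,0,-6.6,0.05,0,0,0,0,0,-6.6,0.05,0,0,0,0,0,-6.6,0.05,0,0,0,0,0,-6.6,0.05,0,0,0,0,0,-6.6,0.05]'

```text
time_s: 43.15
eef_pos: [0.5593, -0.0632, 0.3102]
orientation: [[-0.929, 0.369, -0.0], [0.369, 0.929, -0.0], [0.0, -0.001, -1.0]]
contact_force: [0.3, 0.3, -0.1]
width: 0.0501
grip_force: 0.0
```

Call:
servo_tool --commands '[0,0,0,0,0,-6.6,0.05,0,0,0,0,0,-6.6,0.05,0,0,0,0,0,-6.6,0.05,0,0,0,0,0,-6.6,0.05,0,0,0,0,0,0,0.05,0,0,0,0,0,0,0.05,0,0,0,0,0,0,0.05,0,0,0,0,0,0,0.05,0,0,0,0,0,0,0.05,0,0,0,0,0,0,0.05]'

```text
time_s: 43.98
eef_pos: [0.5595, -0.0629, 0.3103]
orientation: [[-0.997, -0.077, -0.0], [-0.077, 0.997, -0.0], [0.0, -0.0, -1.0]]
contact_force: [1.1, 0.5, -0.4]
width: 0.0499
grip_force: 0.0
```

```bash
python3 - <<'E'
from h import *
go([.4416,.0222,.3],185.1); o=observe(); print(o['eef_pos'],o['q'].round(2)); 
c=snap('top','t4.png'); im=cv2.imread('pics/t4.png')[130:260,150:380]; cv2.imwrite('pics/t4c.png',cv2.resize(im,None,fx=3,fy=3,interpolation=cv2.INTER_CUBIC))
E
```

```text
shift_tool_now [111.   93.9  10.3] in target frame [109.8  95.2  10.3] turn [-0.01 -0.   -0.7 ] yaw -175.6
[ 0.55945012 -0.06287718  0.31029875] [ 0.73  0.34 -0.84  1.65  0.27  1.27  1.48]
```

View pics/t4c.png

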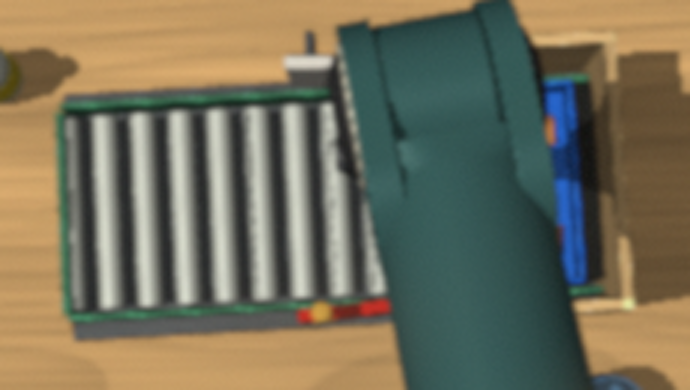

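Call:
servo_tool --commands '[0.0278,0.0235,0,0,0,0,0.05,0.0278,0.0235,0,0,0,0,0.05,0.0278,0.0235,0,0,0,0,0.05,0.0276,0.0235,0,0,0,-0.7,0.05,0,0,0,0,0,0,0.05,0,0,0.03,0,0,0,0.05,0,0,0.03,0,0,0,0.05,0,0,0.02,0,0,0,0.05,0,0,0.01,0,0,0,0.05,0,0,0,0,0,0,0.05]'

```text
time_s: 44.87
eef_pos: [0.4407, 0.0222, 0.2189]
orientation: [[-0.996, -0.09, -0.003], [-0.09, 0.996, 0.001], [0.003, 0.001, -1.0]]
contact_force: [-0.1, -0.3, -0.1]
width: 0.0501
grip_force: 0.0
```

Call:
servo_tool --commands '[0,0,0,0,0,0,0.01,0,0,0,0,0,0,0.01,0,0,0,0,0,0,0.01,0,0,0,0,0,0,0.01,0,0,0,0,0,0,0.01,0,0,0,0,0,0,0.01,0,0,0,0,0,0,0.01,0,0,0,0,0,0,0.01,0,0,0,0,0,0,0.01,0,0,0,0,0,0,0.01]'

```text
time_s: 45.7
eef_pos: [0.4416, 0.0219, 0.2204]
orientation: [[-0.996, -0.09, 0.0], [-0.09, 0.996, -0.0], [-0.0, -0.0, -1.0]]
contact_force: [1.0, -5.8, 1.8]
width: 0.0155
grip_force: 39.0
```

```bash
python3 - <<'E'
from h import *
o=observe(); print(o['eef_pos'],o['width'],o['contact_force'],o['wrist_torque'])
p=o['eef_pos'][:2]-s2w(-.11,0); print(np.linalg.norm(p),np.degrees(np.arctan2(p[1],p[0]))-np.degrees(YAW)); go([.5355,-.0592,.2198],92.1)
E
```

```text
[0.44161761 0.02187414 0.22037783] 0.01549694215880979 [ 1.02017243 -5.79686625  1.81886917] [-1.17741134 -0.40646648  0.02297862]
0.08420425305954066 93.4806886533386
shift_tool_now [-86.2 -89.2   0.6] in target frame [-84.5  90.8   0.6] turn [-0.000e+00  2.000e-02  9.304e+01] yaw -174.86
```

Call:
servo_tool --commands '[-0.0099,-0.0006,0,0,0,6.65,0.01,-0.0099,-0.0006,0,0,0,6.65,0.01,-0.0099,-0.0006,0,0,0,6.65,0.01,-0.0099,-0.0006,0,0,0,6.65,0.01,-0.0099,-0.0006,0,0,0,6.65,0.01,-0.0099,-0.0006,0,0,0,6.65,0.01,-0.0099,-0.0006,0,0,0,6.65,0.01,-0.0099,-0.0006,0,0,0,6.65,0.01,-0.0099,-0.0006,0,0,0,6.65,0.01,-0.0099,-0.0006,0,0,0,6.65,0.01]'

```text
time_s: 46.53
eef_pos: [0.5247, -0.0214, 0.2202]
orientation: [[-0.476, 0.88, 0.0], [0.88, 0.476, 0.002], [0.001, 0.001, -1.0]]
contact_force: [3.5, 3.8, -0.7]
width: 0.0153
grip_force: 39.0
```

Call:
servo_tool --commands '[-0.0099,-0.0006,0,0,0,6.65,0.01,-0.0099,-0.0006,0,0,0,6.65,0.01,-0.0099,-0.0006,0,0,0,6.65,0.01,-0.0099,-0.0006,0,0,0,6.65,0.01,0,0,0,0,0,0,0.01,0,0,0,0,0,0,0.01,0,0,0,0,0,0,0.01,0,0,0,0,0,0,0.01,0,0,0,0,0,0,0.01,0,0,0,0,0,0,0.01]'

```text
time_s: 47.37
eef_pos: [0.5352, -0.0595, 0.2203]
orientation: [[-0.036, 0.999, 0.002], [0.999, 0.036, 0.001], [0.001, 0.002, -1.0]]
contact_force: [8.8, 0.6, -2.8]
width: 0.0157
grip_force: 39.1
```

```bash
python3 - <<'E'
from h import *
o=observe(); print(o['eef_pos'],o['width'],o['contact_force'],o['wrist_torque'])
go([.5355,-.0592,.2198],92.1)
E
```

```text
[ 0.53522885 -0.05946749  0.22031721] 0.015682467308034305 [ 8.77607945  0.5584211  -2.84272295] [ 0.12584414 -1.8977068  -0.07736889]
shift_tool_now [0.3 0.3 0.5] in target frame [0.3 0.3 0.5] turn [ 0.1  -0.06 -0.02] yaw 92.08
```

Call:
servo_tool --commands '[0,0,0,0,0,0,0.05,0,0,0,0,0,0,0.05,0,0,0,0,0,0,0.05,0,0,-0.01,0,0,0,0.05,0,0,-0.02,0,0,0,0.05,0,0,-0.03,0,0,0,0.05,0,0,-0.03,0,0,0,0.05,0,0,0,0,0,3.1,0.05,0,0,0,0,0,0,0.05,0,0,0,0,0,0,0.05]'

```text
time_s: 48.2
eef_pos: [0.5342, -0.0601, 0.3105]
orientation: [[0.017, 1.0, -0.0], [1.0, -0.017, -0.0], [-0.0, -0.0, -1.0]]
contact_force: [0.3, -0.5, -0.5]
width: 0.0504
grip_force: 0.0
```

```bash
python3 - <<'E'
from h import *
o=observe(); print(o['eef_pos'],o['width'],o['contact_force'])
go([.6713,.0210,.167],88.97)
E
```

```text
[ 0.5341847  -0.06010013  0.31050553] 0.05042421104991972 [ 0.29635527 -0.4653559  -0.52748096]
shift_tool_now [ 83.4 135.7 143.5] in target frame [ 83.6 135.6 143.5] turn [-0.    0.01  0.06] yaw 89.03
```

Call:
servo_tool --commands '[0.0209,0.0339,0,0,0,0,0.05,0.0209,0.0339,0,0,0,0,0.05,0.0209,0.0339,0,0,0,0,0.05,0.0209,0.0339,0,0,0,0,0.05,0,0,0.02,0,0,0,0.05,0,0,0.035,0,0,0,0.05,0,0,0.035,0,0,0,0.05,0,0,0.03,0,0,0,0.05,0,0,0.023,0,0,0,0.05,0,0,0,0,0,0,0.05]'

```text
time_s: 49.03
eef_pos: [0.6686, 0.0206, 0.1614]
orientation: [[0.016, 1.0, -0.009], [1.0, -0.016, 0.0], [-0.0, -0.009, -1.0]]
contact_force: [-1.1, -0.7, -0.8]
width: 0.0499
grip_force: 0.0
```

Call:
servo_tool --commands '[0,0,0,0,0,0,0.005,0,0,0,0,0,0,0.005,0,0,0,0,0,0,0.005,0,0,0,0,0,0,0.005,0,0,0,0,0,0,0.005,0,0,0,0,0,0,0.005,0,0,0,0,0,0,0.005,0,0,0,0,0,0,0.005,0,0,0,0,0,0,0.005,0,0,0,0,0,0,0.005]'

```text
time_s: 49.87
eef_pos: [0.6723, 0.0211, 0.1692]
orientation: [[0.018, 1.0, 0.003], [1.0, -0.018, 0.0], [0.0, 0.003, -1.0]]
contact_force: [-0.9, -0.8, 7.9]
width: 0.0108
grip_force: 40.7
```

```bash
python3 - <<'E'
from h import *
o=observe(); print(o['eef_pos'],o['width'],o['contact_force'],o['wrist_torque'])
p=o['eef_pos'][:2]-s2w(.11,0); print(np.linalg.norm(p),180-np.degrees(np.arctan2(p[1],p[0]))+np.degrees(YAW))
R=o['orientation'];print(np.degrees(np.arctan2(R[1,0],R[0,0])))
E
```

```text
[0.67229562 0.02114115 0.16924261] 0.010793435606742278 [-0.91283336 -0.75737887  7.867216  ] [ 0.11020724  0.27544571 -0.0734191 ]
0.07486134795347653 94.11821478530739
88.96317641448285
```

Call:
servo_tool --commands '[-0.0005,-0.0087,0,0,0,-6.66,0.005,-0.0005,-0.0087,0,0,0,-6.66,0.005,-0.0005,-0.0087,0,0,0,-6.66,0.005,-0.0005,-0.0087,0,0,0,-6.66,0.005,-0.0005,-0.0087,0,0,0,-6.66,0.005,-0.0005,-0.0087,0,0,0,-6.66,0.005,-0.0005,-0.0087,0,0,0,-6.66,0.005,-0.0005,-0.0087,0,0,0,-6.66,0.005,-0.0005,-0.0087,0,0,0,-6.66,0.005,-0.0005,-0.0087,0,0,0,-6.66,0.005]'

```text
time_s: 50.7
eef_pos: [0.6025, -0.0229, 0.1692]
orientation: [[-0.913, 0.408, 0.003], [0.408, 0.913, -0.0], [-0.003, 0.001, -1.0]]
contact_force: [2.6, -0.4, 7.0]
width: 0.0108
grip_force: 40.6
```

Call:
servo_tool --commands '[-0.0005,-0.0087,0,0,0,-6.66,0.005,-0.0005,-0.0087,0,0,0,-6.66,0.005,-0.0005,-0.0087,0,0,0,-6.66,0.005,-0.0005,-0.0087,0,0,0,-6.66,0.005,0,0,0,0,0,0,0.005,0,0,0,0,0,0,0.005,0,0,0,0,0,0,0.005,0,0,0,0,0,0,0.005,0,0,0,0,0,0,0.005,0,0,0,0,0,0,0.005]'

```text
time_s: 51.53
eef_pos: [0.596, -0.0567, 0.1692]
orientation: [[-0.999, -0.039, 0.002], [-0.039, 0.999, -0.001], [-0.002, -0.001, -1.0]]
contact_force: [-3.5, 0.6, 13.1]
width: 0.0108
grip_force: 42.1
```

```bash
python3 - <<'E'
from h import *
o=observe(); print(o['eef_pos'],o['width'],o['contact_force'],o['wrist_torque'])
p=o['eef_pos'][:2]-s2w(.11,0); print(np.linalg.norm(p),180-np.degrees(np.arctan2(p[1],p[0]))+np.degrees(YAW))
R=o['orientation'];print(np.degrees(np.arctan2(R[1,0],R[0,0])))
E
```

```text
[ 0.59598837 -0.05670262  0.16923475] 0.010823389063743074 [-3.53039371  0.62395424 13.05293605] [0.14735686 0.70942027 0.10985078]
0.07379638382346426 359.798031364102
-177.7858028227616
```

Call:
servo_tool --commands '[0,-0.0007,0,0,0,0,0.005,0,0,0,0,0,0,0.005,0,-0.0007,0,0,0,0,0.005,0,0,0,0,0,0,0.005,0,0,0,0,0,0,0.005,0,0,0,0,0,0,0.005,0,0,0,0,0,0,0.005,0,0,0,0,0,0,0.005,0,0,0,0,0,0,0.005,0,0,0,0,0,0,0.005]'

```text
time_s: 52.37
eef_pos: [0.596, -0.0569, 0.1693]
orientation: [[-0.999, -0.04, 0.003], [-0.04, 0.999, 0.001], [-0.003, 0.0, -1.0]]
contact_force: [-1.8, 6.3, 12.5]
width: 0.0109
grip_force: 42.0
```

Call:
servo_tool --commands '[0,0.0007,0,0,0,0,0.04,0,0,0,0,0,0,0.04,0,0,0,0,0,0,0.04,0,0,-0.02,0,0,0,0.04,0,0,-0.03,0,0,0,0.04,0,0,-0.03,0,0,0,0.04,0,0,-0.03,0,0,0,0.02,0,0,-0.01,0,0,0,0,0.0306,0,0,0,0,0,0,0.0306,0,0,0,0,0,0]'

```text
time_s: 53.2
eef_pos: [0.5339, -0.0596, 0.2873]
orientation: [[-0.999, -0.039, 0.001], [-0.039, 0.999, 0.001], [-0.001, 0.001, -1.0]]
contact_force: [-0.1, 0.0, 0.7]
width: -0.0002
grip_force: 0.0
```

Call:
servo_tool --commands '[0,0,0,0,0,0,0,0,0,0,0,0,0,0,0,0,0.02,0,0,0,0,0,0,0.02,0,0,0,0,0,0,0.006,0,0,0,0,0,0,0,0,0,0,0,0,0,0,0,0,0,0,0,0,0,0,0,0,0,0,0,0,0,0,0,0,0,0,0,0,0,0,0]'

```text
time_s: 54.03
eef_pos: [0.5344, -0.0599, 0.242]
orientation: [[-0.999, -0.038, 0.001], [-0.038, 0.999, -0.0], [-0.001, -0.0, -1.0]]
contact_force: [-1.5, -0.2, 1.2]
width: 0.0002
grip_force: 0.0
```

```bash
python3 - <<'E'
from h import *
go([.5348,-.0587,.208],182.15); o=observe(); print(o['eef_pos'],o['width'],o['contact_force'])
E
```

```text
shift_tool_now [-0.4  1.2 34. ] in target frame [-0.5  1.2 34. ] turn [-0.01  0.05  0.04] yaw -177.81
[ 0.53437659 -0.0599057   0.24195752] 0.00020072393207224684 [-1.52596685 -0.15684792  1.2150168 ]
```

Press down slowly.

Call:
servo_tool --commands '[0,0.001,0.004,0,0,0,0,0,0,0.004,0,0,0,0,0,0,0.004,0,0,0,0,0,0,0.004,0,0,0,0,0,0,0.004,0,0,0,0,0,0,0.003,0,0,0,0,0,0,0.003,0,0,0,0,0,0,0,0,0,0,0,0,0,0,0,0,0,0,0,0,0,0,0,0,0]'

```text
time_s: 54.87
eef_pos: [0.5339, -0.0589, 0.2153]
orientation: [[-0.999, -0.038, -0.0], [-0.038, 0.999, 0.0], [0.0, 0.0, -1.0]]
contact_force: [0.3, 0.5, 0.3]
width: -0.0
grip_force: 0.0
```

Call:
servo_tool --commands '[0,0,0.002,0,0,0,0,0,0,0.002,0,0,0,0,0,0,0.002,0,0,0,0,0,0,0.001,0,0,0,0,0,0,0,0,0,0,0,0,0,0,0,0,0,0,0,0,0,0,0,0,0,0,0,0,0,0,0,0,0,0,0,0,0,0,0,0,0,0,0,0,0,0]'

```text
time_s: 55.7
eef_pos: [0.5339, -0.0589, 0.2082]
orientation: [[-0.999, -0.038, -0.0], [-0.038, 0.999, 0.0], [0.0, 0.0, -1.0]]
contact_force: [0.6, 0.8, 0.3]
width: -0.0
grip_force: 0.0
```

Call:
servo_tool --commands '[0,0,0.001,0,0,0,0,0,0,0,0,0,0,0,0,0,0.001,0,0,0,0,0,0,0,0,0,0,0,0,0,0.001,0,0,0,0,0,0,0,0,0,0,0,0,0,0.001,0,0,0,0,0,0,0,0,0,0,0,0,0,0,0,0,0,0,0,0,0,0,0,0,0]'

```text
time_s: 56.53
eef_pos: [0.5352, -0.0586, 0.2073]
orientation: [[-0.999, -0.038, 0.003], [-0.038, 0.999, -0.002], [-0.003, -0.002, -1.0]]
contact_force: [-16.1, -1.7, 53.3]
width: -0.0003
grip_force: 26.4
```

```bash
python3 - <<'E'
from h import *
o=observe(); print(o['eef_pos'],o['width'],o['contact_force'],o['wrist_torque'])
for n in('top','scene'): pickle.dump(capture(n),open(n+'5.pkl','wb'))
c=[pickle.load(open(n+'5.pkl','rb'))['pixels'][:,:,::-1] for n in('top','scene')]
a=cv2.resize(c[0][135:255,210:330],None,fx=3.3,fy=3.3,interpolation=cv2.INTER_CUBIC); b=cv2.resize(c[1][180:300,200:320],None,fx=3.3,fy=3.3,interpolation=cv2.INTER_CUBIC)
cv2.imwrite('pics/c5.png',np.hstack([a,b]))
h=cv2.cvtColor(pickle.load(open('scene5.pkl','rb'))['pixels'],cv2.COLOR_RGB2HSV)[180:300,200:320].astype(int)
m=(h[...,0]>17)&(h[...,0]<28)&(h[...,1]>170); print(m.sum(),np.argwhere(m).mean(0)+[180,200])
E
```

```text
[ 0.53518708 -0.0586051   0.20727798] -0.00031903789507956287 [-16.05094068  -1.66388207  53.26373397] [-0.32019206  3.65172023  0.02404134]
1 [247. 273.]
```

Call:
servo_tool --commands '[0,0,-0.003,0,0,0,0,0,0,-0.005,0,0,0,0,0,0,-0.02,0,0,0,0,0,0,-0.03,0,0,0,0,0,0,-0.03,0,0,0,0,0,0,-0.03,0,0,0,0,0,0,-0.03,0,0,0,0,0,0,-0.03,0,0,0,0,0,0,0,0,0,0,0,0,0,0,0,0,0,0]'

```text
time_s: 57.47
eef_pos: [0.5344, -0.0589, 0.3834]
orientation: [[-0.999, -0.038, 0.002], [-0.038, 0.999, -0.001], [-0.002, -0.001, -1.0]]
contact_force: [0.0, -0.7, 0.3]
width: 0.0001
grip_force: 0.0
```

Call:
servo_tool --commands '[0,-0.035,0,0,0,0,0,0,-0.035,0,0,0,0,0,0,-0.035,0,0,0,0,0,0,-0.035,0,0,0,0,0,0,-0.035,0,0,0,0,0,0,-0.035,0,0,0,0,0,0,-0.035,0,0,0,0,0,0,-0.035,0,0,0,0,0,0,-0.035,0,0,0,0,0,0,-0.035,0,0,0,0,0]'

```text
time_s: 58.3
eef_pos: [0.5469, -0.4104, 0.3807]
orientation: [[-0.999, -0.038, -0.002], [-0.038, 0.999, 0.001], [0.002, 0.001, -1.0]]
contact_force: [-0.0, -0.1, 0.6]
width: -0.0001
grip_force: 0.0
```

```bash
python3 - <<'E'
from h import *
o=observe(); print(o['eef_pos'],o['time_s'])
c=[capture(n)['pixels'][:,:,::-1] for n in('top','scene')]
a=cv2.resize(c[0][130:260,235:370],None,fx=2.9,fy=2.9,interpolation=cv2.INTER_CUBIC); b=cv2.resize(c[1][180:310,190:325],None,fx=2.9,fy=2.9,interpolation=cv2.INTER_CUBIC)
cv2.imwrite('pics/fin.png',np.hstack([a,b]))
E
```

```text
[ 0.54687406 -0.41040654  0.38069725] 58.3
```

View pics/fin.png

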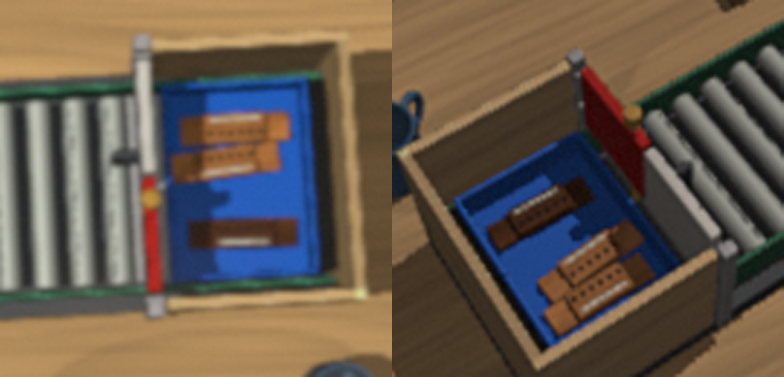

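The picture shows both leaves in line and shut at (148,178), with the knob down at (151,199). The tray is in the booth with all three bridges in it; one was knocked aside but still lies flat. I'll check the tray's home position numerically.

```bash
python3 - <<'E'
from h import *
c=capture('top'); im=c['pixels'].astype(int)
h=cv2.cvtColor(c['pixels'],cv2.COLOR_RGB2HSV).astype(int)
C,s=np.cos(YAW),np.sin(YAW); R=np.array([[C,s],[-s,C]])
for v in(170,180,190,200,210,220):
    b=[u for u in range(285,360) if 100<h[v,u,0]<125 and h[v,u,1]>150 and h[v,u,2]>50]
    print(v,b[0],b[-1],(R@(px2w(c,b[-1]+.5,v,.102)[:2]-ST)).round(4), im[v,b[-1]:b[-1]+4].tolist())
# knob height: top-vs-scene triangulation
k=px2w(c,235+151/2.9-.4,130+199/2.9-.4,.208); print('knob if down',k,'expect',s2w(-.025,0)); cs=capture('scene'); print([w2px(cs,[*s2w(-.025,0),z]).round(1) for z in(.2,.214,.226)],'seen',190+633/2.9-.4,180+115/2.9-.4)
E
```

```text
170 292 342 [ 0.0598 -0.1697] [[26, 40, 77], [30, 31, 35], [33, 32, 29], [31, 31, 28]]
180 292 342 [ 0.0308 -0.1678] [[32, 59, 111], [29, 37, 58], [31, 31, 31], [32, 32, 28]]
190 323 343 [ 0.0017 -0.1689] [[33, 51, 89], [34, 35, 42], [33, 33, 31], [34, 33, 31]]
200 294 343 [-0.0271 -0.1671] [[35, 64, 125], [33, 46, 78], [36, 35, 39], [33, 32, 28]]
210 294 344 [-0.056  -0.1681] [[32, 58, 110], [31, 37, 57], [33, 34, 32], [35, 33, 30]]
220 295 345 [-0.0848 -0.1692] [[33, 50, 89], [33, 33, 41], [34, 32, 29], [34, 32, 32]]
knob if down [ 0.53594248 -0.05950448  0.208     ] expect [ 0.53481758 -0.05873728]
[array([272.8, 219.8]), array([272.7, 216.9]), array([272.6, 214.4])] seen 407.87586206896555 219.2551724137931
```

```bash
python3 -c "from bench import *; print(job_done())"
```

```text
the job is handed in; nothing more can be done
None
```

I handed the job in at about 58 s: all three bridges lie in the tray, the tray is home against the stop, both leaves are shut and the bolt is down. The middle bridge shifted after it was placed but still lies flat by eye, and my last press on the bolt reached 53 N at the fingertips.

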